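# Load and secure the workshop's carrying board

### The arm

A 6-joint arm with a two-finger parallel gripper is mounted at the origin on the work surface. World frame = base frame: x ahead of the robot, y to its left, z up, the work surface at z = 0. Lengths are in m, angles in rad, forces in N, time in s.
With the tool pointing down it reaches from about 0.35 to 0.85 m from the base axis. Payload 8.1 kg.
Tool frame: the origin (TCP) lies on the mounting face of the last link; the fingertips stand 186 mm ahead of it and the grasp point (between the pads) lies 167 mm ahead of it; z points along the fingers, y is the line along which they close (so a half turn about z gives the same grasp; the last joint's range is limited). The gripper opens to 93 mm and grips with 3 to 60 N. Pads are 15 mm wide; open, the fingers measure 128 mm over their backs; the gripper's body (75 mm by 188 mm) begins 65 mm behind the grasp point.
Start: joints at [1.2, 0.13, 1.488, -0, 1.523, -0.085], TCP at [0.169, 0.576, 0.405] pointing down, gripper open.
Joint ranges: [-2.96, 2.96], [-0.89, 2.26], [0.02, 2.5], [-1.34, 4.48], [0, 2.73], [-2.66, 2.66]. Speed limits (rad/s): [2.39, 2.39, 2.79, 3.14, 3.14, 3.14].

### API

Orientations are given as a rotation vector (axis times angle).
In Python, from plant import read_state, read_camera, camera_params, close_job gives the robot as it stands. The module is installed in compiled form; this text tells all that it offers.
- The arm moves only by the tool servo_tool, never from a script. Its argument "increments" is a list of rows, each an object with "slide": the shift along the tool's x, y, z in mm, a list of three; "dr": the turn, a rotation vector about the tool's x, y, z in rad, a list of three; "jaw": the closure, from 0 (fully open) to 1 (shut). In form: [{"slide": [x, y, z], "dr": [ax, ay, az], "jaw": jaw}, ...]. A call has 1 to 20 rows; each row is the pose to reach, as a shift and turn from the pose commanded when the call began, along the tool's axes at that moment; what a row does not reach only later rows make up. A row lasts 1/10 s, in which the tool goes at most 50 mm and 8.59 degrees, less where a joint would pass 70% of its speed; a pose out of reach is approached as far as the arm can. A call with a gripper value outside its range is refused whole. The fingers move at their own pace and stop on an object; "force" is the grip in N (left out, the last holds). Time passes only in rows, so rows that repeat a pose let the fingers close. It gives the time, the measured TCP pose, the force, the opening and the grip force at its end, in the units of the state.
- read_state(): the state, without advancing time (a new reading comes with each control period).
- read_camera(name): name is "scene" or "top" or "wrist"; returns (picture, depth): 400x640x3 uint8, red, green, blue; 400x640 float32, m along the optical axis (not along the pixel's ray), 0 where there is no reading.
- camera_params(name): a dict with "fx", "fy", "cx", "cy" (pixels), "rvec" (rotation vector, rad) and "tvec" (3), from world to camera coordinates, as OpenCV has them. Camera axes: x right, y down, z forward; pixel columns grow to the right and rows downward; lengths in m; the calibration is good to about 2 mm. The wrist camera is an equidistant fisheye: a pixel r from the principal point sees the ray r / f radians off the axis. A picture is of the moment at which its call begins: read the wrist's pose just before it. camera_params takes no time and is no camera call; for the wrist camera it gives the pose at the moment of the call.
- close_job(): hands the job in; it is judged then, once.
The state is a dict: "t": time; "q": joint angles; "dq": joint speeds; "joint_torque": joint torques, N m; "tool_pos": TCP position; "orientation": TCP orientation; "force": force on the tool from outside, world axes, zero at the start; "wrist_torque": the same for the moment, N m; "opening": finger opening in m; "gripper_force": force on a finger pad.
Only numpy, scipy, OpenCV 4.12 (cv2) and the standard library are available. Lean on these libraries where they do the work, as an engineer would, in place of code of your own. Each camera call takes 0.05 s, during which the arm holds its last target. There are 200 camera calls.

### The job

Get the carrying board ready for the courier: first clear the two steel blocks off it, each back upright and fully down in its own wooden rest (square and long). Then lay every wooden case that is there squarely on the board, pull upwards, one to a marked outline: both places in the row of two must be filled, the rest go anywhere in the row of three. When all are laid, swing the steel brace round until it seats fully home in its end detent, and leave the bowl, the file and the jar alone.

Things in the scene. Friction and masses are not known exactly. Their poses are not given: they have to be found in the camera images.
- board: Carrying board: fixed plywood slab 206 (its x) x 180 (its y) x 10 mm; origin at the centre of its underside. Dark outlines 81 x 54 mm on top mark five places: a row of two, end to end, long sides along the board's x, on its +y half; and a row of three, side by side, long sides along its y, on its -y half. The rows touch, so the joints interlock.
- brace (a joint): Steel bar 155 mm long, 12 mm wide, top 36 mm above the bench, on an upright pin at the board's +x -y corner. 0 = folded, pointing along the board's -y, out over the bench; grows clockwise seen from above to 1.57 rad = end detent, lying along the board's -y edge, pointing to its -x. A stiff hinge, about 2 N at the knob: it stays where it is left, and the detent is a firm end stop.
- brace_knob (a point): Mid-height of the brace's upright round knob (black, 16 mm diameter, 34 mm tall, from 36 to 70 mm above the bench; this point is 53 mm above it), 130 mm from the hinge pin. It moves with the brace.
- brace_hinge (a point): Point on the axis of the brace's hinge pin, at the same height as brace_knob.
- rest_square: Fixed light-wood rest with a square pocket 49 x 49 mm for the square block: 73 x 73 mm outside, 16 mm high, pocket 10 mm deep with a cork floor 6 mm above the bench. Origin at the centre of its underside, pocket sides along its x and y.
- rest_long: Fixed light-wood rest with an oblong pocket 79 mm (its x) x 39 mm (its y) for the long block: 103 x 63 mm outside, 16 mm high, pocket 10 mm deep with a cork floor 6 mm above the bench. Origin at the centre of its underside.
- rest_square_seat (a point): Where the centre of the square block is when it stands fully down in its pocket (28.5 mm above the bench).
- rest_long_seat (a point): Where the centre of the long block is when it stands fully down in its pocket (28.5 mm above the bench).
- block_square_c (a point): Centre of the square steel block, 40 x 40 mm and 45 mm tall, about 0.4 kg, upright; the point is 22.5 mm above its underside. It starts on the board.
- block_long_c (a point): Centre of the long steel block, 70 mm (its x) x 30 mm (its y) and 45 mm tall, about 0.4 kg, upright; the point is 22.5 mm above its underside. It starts on the board.
- case1_c (a point): Closed wooden case (three to five alike, the rest absent): body 74 (its x) x 48 (its y) x 36 mm high, about 0.13 kg, with an upright bar pull in the middle of its fixed lid, 34 mm long (x), 12 mm thick (y), 26 mm tall, top 62 mm above the underside. The point is the centre of the body, 18 mm above the underside, 44 mm below the top of the pull. Starts on the bench.
- case2_c (a point): Closed wooden case (three to five alike, the rest absent): body 74 (its x) x 48 (its y) x 36 mm high, about 0.13 kg, with an upright bar pull in the middle of its fixed lid, 34 mm long (x), 12 mm thick (y), 26 mm tall, top 62 mm above the underside. The point is the centre of the body, 18 mm above the underside, 44 mm below the top of the pull. Starts on the bench.
- case3_c (a point): Closed wooden case (three to five alike, the rest absent): body 74 (its x) x 48 (its y) x 36 mm high, about 0.13 kg, with an upright bar pull in the middle of its fixed lid, 34 mm long (x), 12 mm thick (y), 26 mm tall, top 62 mm above the underside. The point is the centre of the body, 18 mm above the underside, 44 mm below the top of the pull. Starts on the bench.
- case4_c (a point): Closed wooden case (three to five alike, the rest absent): body 74 (its x) x 48 (its y) x 36 mm high, about 0.13 kg, with an upright bar pull in the middle of its fixed lid, 34 mm long (x), 12 mm thick (y), 26 mm tall, top 62 mm above the underside. The point is the centre of the body, 18 mm above the underside, 44 mm below the top of the pull. Starts on the bench.
- case5_c (a point): Closed wooden case (three to five alike, the rest absent): body 74 (its x) x 48 (its y) x 36 mm high, about 0.13 kg, with an upright bar pull in the middle of its fixed lid, 34 mm long (x), 12 mm thick (y), 26 mm tall, top 62 mm above the underside. The point is the centre of the body, 18 mm above the underside, 44 mm below the top of the pull. Starts on the bench.
- two_1 (a point): Place in the row of two on the board: the centre of a case lying in that outline (28 mm above the bench). The case's long side lies along the board's x; either way round will do. Neighbouring cases then stand about 6 mm apart.
- two_2 (a point): Place in the row of two on the board: the centre of a case lying in that outline (28 mm above the bench). The case's long side lies along the board's x; either way round will do. Neighbouring cases then stand about 6 mm apart.
- three_1 (a point): Place in the row of three on the board: the centre of a case lying in that outline (28 mm above the bench). The case's long side lies along the board's y; either way round will do. Neighbouring cases then stand about 6 mm apart.
- three_2 (a point): Place in the row of three on the board: the centre of a case lying in that outline (28 mm above the bench). The case's long side lies along the board's y; either way round will do. Neighbouring cases then stand about 6 mm apart.
- three_3 (a point): Place in the row of three on the board: the centre of a case lying in that outline (28 mm above the bench). The case's long side lies along the board's y; either way round will do. Neighbouring cases then stand about 6 mm apart.

How it is judged:
By the outcome, as a careful person would: the job done as asked, in the order asked, and still so for the second after the job is handed in, with the robot touching nothing.
Of case1, case2, case3, case4, case5 only 3 to 5 are there at a start; the rules pass over those that are not, and their reading is None.
At some moment in a run one of case1, case2, case3, case4, case5 may be knocked a few centimetres aside while the robot is not near it.
Once in a run the grip may slacken for a moment while it holds something.
It also fails if it takes over 210 s, if anything falls off the work surface, if the arm or the gripper's body presses on something with over 40 N, if the wrist force passes 120 N, or if a joint passes its speed limit or range.

## Working session

There is one attempt and no reset: what is moved stays moved. The work goes in short steps, Python scripts to look and compute and a tool call to move; the robot and the scene stay as the last step left them, time stands still between calls to the robot, and variables do not carry over. Pictures are saved under pics/ and viewed, at most 14 in all, crops included, and the job is handed in when it is done.

Besides the shell and the picture viewer there is one more tool, called by a JSON object that holds its "api" and its "payload", one argument or row to a line. servo_tool: Moves the arm, as the interface text tells. Its arguments: {"type":"object","properties":{"increments":{"type":"array"},"force":{"type":"number"}},"required":["increments"]}

```bash
mkdir -p pics
cat > h.py <<'E'
import numpy as np, cv2
from plant import read_state, read_camera, camera_params
def save(n,im): cv2.imwrite('pics/'+n+'.png', im[:,:,::-1])
def cloud(cam):
    p=camera_params(cam); im,d=read_camera(cam)
    R=cv2.Rodrigues(np.array(p['rvec'],float))[0]; t=np.array(p['tvec'],float)
    v,u=np.mgrid[0:400,0:640].astype(float)
    a=(u-p['cx'])/p['fx']; b=(v-p['cy'])/p['fy']
    if cam=='wrist':
        r=np.hypot(a,b); k=np.where(r>1e-9,np.tan(np.minimum(r,1.4))/np.maximum(r,1e-9),1); a=a*k;b=b*k
    P=np.stack([a*d,b*d,d],-1)
    W=(P-t)@R
    W[d<=0]=np.nan
    return im,d,W,R,t,p
E
python3 - <<'E'
from h import *
for c in ['top','scene']:
    im,d,W,R,t,p=cloud(c); save(c+'0',im); np.savez('/tmp/'+c+'0.npz',im=im,W=W)
    print(c,{k:np.round(np.array(v),3).tolist() for k,v in p.items()}, -R.T@t)
print(read_state())
E
```

```text
top {'fx': 510.781, 'fy': 510.781, 'cx': 324.266, 'cy': 202.776, 'rvec': [2.183, -2.148, 0.119], 'tvec': [-0.051, 0.568, 1.44]} [ 0.40829762 -0.04186073  1.49331995]
scene {'fx': 371.899, 'fy': 371.899, 'cx': 313.673, 'cy': 199.105, 'rvec': [2.163, 0.641, -0.327], 'tvec': [-0.451, -0.151, 1.145]} [ 0.92876834 -0.57952129  0.58260721]
{'t': 0.1, 'q': array([ 1.19959993e+00,  1.31086908e-01,  1.48916340e+00, -1.17727193e-05,
        1.52302467e+00, -8.53836090e-02]), 'dq': array([ 0.00033519, -0.00056418, -0.00301426,  0.00196589,  0.00051102,
       -0.00070957]), 'joint_torque': array([ 1.01137637e-03, -5.61342931e+01, -4.93096232e+01,  7.69779319e-02,
        2.92220281e-02, -7.55425162e-07]), 'tool_pos': array([0.16905769, 0.57547282, 0.40379518]), 'orientation': array([-4.47373501e-01, -3.10920160e+00,  2.57790997e-03]), 'force': array([ 0.49899303,  0.2868008 , -1.19044461]), 'wrist_torque': array([0.04622182, 0.01515139, 0.047564  ]), 'gripper_force': 0.0, 'opening': 0.09273973287750865}
```

View pics/top0.png

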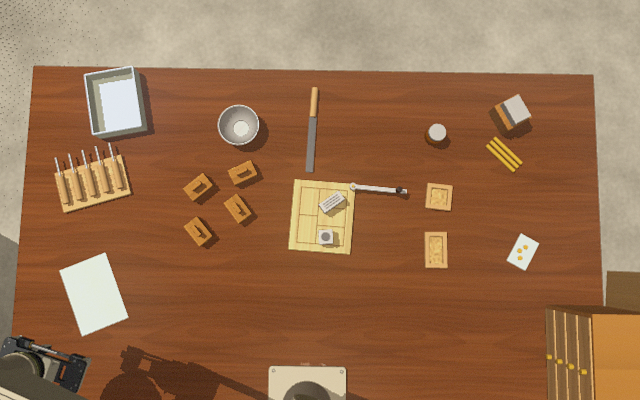

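View pics/scene0.png

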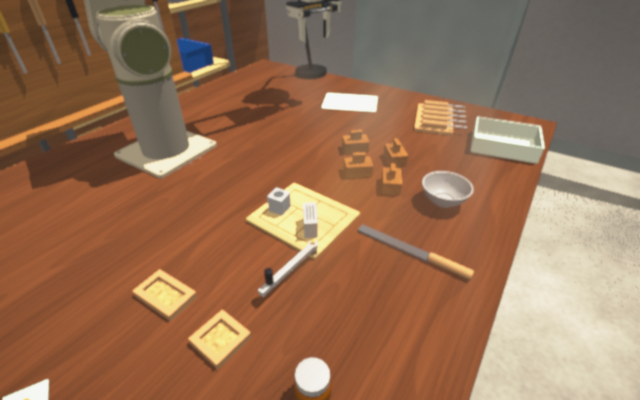

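The top view shows the board at about (322,217) with the long block at (332,203) and the square block at (325,237). Four cases are at (198,187), (243,173), (238,209) and (199,232). The square rest is at (438,197), the long rest at (436,250), the brace hinge at (353,187) and the knob at (404,190). The scene view agrees with this.

```bash
cat >> h.py <<'E'
def comps(im,W,mask,amin=15):
    n,l,s,c=cv2.connectedComponentsWithStats(mask.astype(np.uint8),connectivity=8)
    out=[]
    for i in range(1,n):
        if s[i,4]<amin: continue
        m=l==i; X=W[m]; 
        (cx,cy),(w,h),a=cv2.minAreaRect((X[:,:2]*1000).astype(np.float32))
        if w<h: w,h,a=h,w,a+90
        a=(a+90)%180-90
        out.append(dict(px=c[i].round(0).tolist(),n=int(s[i,4]),xy=(round(cx,1),round(cy,1)),size=(round(w,1),round(h,1)),yaw=round(a,1),z=round(float(np.nanmedian(X[:,2])*1000),1),zmax=round(float(np.nanpercentile(X[:,2],98)*1000),1)))
    return out
E
python3 - <<'E'
from h import *
D=np.load('/tmp/top0.npz'); im=D['im'];W=D['W']
x,y,z=W[...,0],W[...,1],W[...,2]
R=(x>0.2)&(x<0.8)&(y>-0.5)&(y<0.45)
print('bench',np.nanmedian(z[R]))
for nm,lo,hi in [('5-20',.005,.02),('25-50',.022,.075),('>40',.04,.3),('>56',.056,.1)]:
    print(nm)
    for o in comps(im,W,R&(z>lo)&(z<hi),6): print(o)
hsv=cv2.cvtColor(im,cv2.COLOR_RGB2HSV)
for p in [(322,190),(302,230),(198,187),(438,185),(330,204),(300,150),(380,188),(330,160)]: print(p,hsv[p[1],p[0]],W[p[1],p[0]].round(4))
E
```

```text
bench 0.0014342625577465871
5-20
{'px': [240.0, 132.0], 'n': 279, 'xy': (775.8, 207.8), 'size': (88.7, 47.9), 'yaw': -89.5, 'z': 10.5, 'zmax': 19.3}
{'px': [310.0, 149.0], 'n': 288, 'xy': (730.4, 0.5), 'size': (139.5, 30.6), 'yaw': -5.5, 'z': 7.9, 'zmax': 13.3}
{'px': [425.0, 138.0], 'n': 7, 'xy': (768.0, -335.8), 'size': (13.0, 1.9), 'yaw': 31.1, 'z': 13.1, 'zmax': 19.6}
{'px': [268.0, 140.0], 'n': 6, 'xy': (756.3, 128.5), 'size': (12.0, 5.7), 'yaw': 1.5, 'z': 5.9, 'zmax': 8.1}
{'px': [423.0, 143.0], 'n': 6, 'xy': (754.3, -330.9), 'size': (11.9, 4.1), 'yaw': 73.5, 'z': 6.2, 'zmax': 9.0}
{'px': [431.0, 143.0], 'n': 10, 'xy': (752.1, -352.9), 'size': (23.8, 3.0), 'yaw': 71.7, 'z': 14.4, 'zmax': 18.6}
{'px': [257.0, 151.0], 'n': 6, 'xy': (723.1, 159.4), 'size': (8.5, 6.4), 'yaw': 45.8, 'z': 7.1, 'zmax': 8.4}
{'px': [282.0, 158.0], 'n': 6, 'xy': (702.4, 84.4), 'size': (14.4, 4.5), 'yaw': 78.0, 'z': 6.2, 'zmax': 7.5}
{'px': [251.0, 178.0], 'n': 18, 'xy': (639.0, 170.8), 'size': (39.4, 5.0), 'yaw': -61.7, 'z': 13.3, 'zmax': 19.5}
{'px': [477.0, 177.0], 'n': 8, 'xy': (654.0, -487.3), 'size
[... 8359 characters left out ...]
2.1, 317.9), 'size': (33.7, 12.5), 'yaw': 39.5, 'z': 62.4, 'zmax': 68.7}
{'px': [327.0, 230.0], 'n': 22, 'xy': (489.1, -49.3), 'size': (35.6, 12.6), 'yaw': 74.3, 'z': 57.2, 'zmax': 64.3}
{'px': [325.0, 238.0], 'n': 71, 'xy': (468.0, -46.6), 'size': (36.4, 31.0), 'yaw': -88.7, 'z': 58.0, 'zmax': 63.4}
(322, 190) [ 21 106 226] [ 0.6086 -0.0343  0.0109]
(302, 230) [ 25  95 227] [0.4907 0.0219 0.0089]
(198, 187) [ 13 183  85] [0.6067 0.3203 0.0456]
(438, 185) [ 17 124 225] [ 0.6284 -0.3731  0.0154]
(330, 204) [ 16  28 204] [ 0.5627 -0.0578  0.0583]
(300, 150) [ 11 169 127] [0.7288 0.0332 0.0009]
(380, 188) [ 18  26 219] [ 0.6139 -0.2014  0.0354]
(330, 160) [ 12 172 145] [ 0.6997 -0.0564  0.0033]
```

```bash
cat >> h.py <<'E'
def planefit(mask,p,z):
    """contour of mask's largest blob cast to plane z (m): min-area rect in mm"""
    R=cv2.Rodrigues(np.array(p['rvec'],float))[0]; t=np.array(p['tvec'],float)
    c=max(cv2.findContours(mask.astype(np.uint8),cv2.RETR_EXTERNAL,cv2.CHAIN_APPROX_NONE)[0],key=cv2.contourArea)[:,0,:].astype(float)
    return c, rect(cast(c,p,z))
def cast(c,p,z):
    c=np.atleast_2d(c).astype(float)
    R=cv2.Rodrigues(np.array(p['rvec'],float))[0]; t=np.array(p['tvec'],float)
    a=(c-[p['cx'],p['cy']])/[p['fx'],p['fy']]
    if 'wrist' in p:
        r=np.linalg.norm(a,axis=1,keepdims=True); a=a*np.tan(r)/np.maximum(r,1e-9)
    d=np.c_[a,np.ones(len(a))]@R; C=-R.T@t
    return (C+d*((z-C[2])/d[:,2:3]))[:,:2]*1000
def rect(X):
    (cx,cy),(w,h),a=cv2.minAreaRect(X.astype(np.float32))
    if w<h: w,h,a=h,w,a+90
    return np.round([cx,cy,w,h,(a+90)%180-90],1)
def move(x,y,z,psi):
    """print slide (mm), dr (rad) taking the grasp point to x,y,z mm with finger line at psi deg"""
    s=read_state(); R=cv2.Rodrigues(np.array(s['orientation'],float))[0]
    g=np.array(s['tool_pos'])*1000+167*R[:,2]
    sl=R.T@(np.array([x,y,z])-g)
    cur=np.degrees(np.arctan2(R[1,1],R[0,1])); opts=[-(psi-cur+k) for k in (-360,-180,0,180,360)]
    q6=np.degrees(s['q'][5]); q1=np.degrees(s['q'][0]); q1n=np.degrees(np.arctan2(y,x))
    o=[(a,q6+a+(q1n-q1)) for a in opts if abs(a)<=181 and abs(q6+a+q1n-q1)<148]
    yaw=min(o,key=lambda v:abs(v[0]))
    # tilt correction
    up=R.T@np.array([0,0,-1.]); 
    print('t',s['t'],'grasp',g.round(1),'psi',round(cur,1),'tilt',up.round(3)[:2],'-> slide',sl.round(1),'dz_turn rad',[ (round(np.radians(a),3),round(f)) for a,f in o])
E
python3 - <<'E'
from h import *
D=np.load('/tmp/top0.npz'); im=D['im'];W=D['W'];p=camera_params('top')
hsv=cv2.cvtColor(im,cv2.COLOR_RGB2HSV)
x,y,z=W[...,0],W[...,1],W[...,2]
light=(hsv[...,2]>185)&(hsv[...,1]<160)
def box(a,b,c,d): return (x>a)&(x<b)&(y>c)&(y<d)
for n,b,h in [('board',(.4,.66,-.135,.1),.010),('sq',(.54,.66,-.43,-.32),.016),('long',(.37,.51,-.43,-.31),.016)]:
    m=light&box(*b)
    if n=='board': m=m&(z<.03)
    m=cv2.morphologyEx(m.astype(np.uint8),cv2.MORPH_CLOSE,np.ones((3,3)))
    m=cv2.morphologyEx(m,cv2.MORPH_OPEN,np.ones((3,3)))
    print(n,planefit(m,p,h)[1])
m=(z>.025)&box(.54,.68,-.3,-.1)
print('brace',planefit(m&(z<.045),p,.036)[1],'knob',planefit((z>.055)&box(.54,.68,-.3,-.2),p,.07)[1])
move(471,-45,200,1)
E
```

```text
board [533.  -34.6 205.  178.4  -3.8]
sq [ 596.1 -374.8   72.8   72.7   -5.4]
long [ 4.406e+02 -3.644e+02  1.017e+02  6.070e+01 -3.000e-01]
brace [ 615.1 -182.6  136.4   18.2   86.8] knob [ 608.5 -252.4   14.3   14.1    0. ]
t 0.1 grasp [169.  575.2 236.8] psi 73.6 tilt [-0.     0.002] -> slide [-464.7 -509.8   37.6] dz_turn rad [(np.float64(1.268), -6)]
```

{"api": "servo_tool", "payload": {
  "increments": [
    {"slide": [-465, -510, 38], "dr": [0, 0, 1.268], "jaw": 0},
    {"slide": [-465, -510, 38], "dr": [0, 0, 1.268], "jaw": 0},
    {"slide": [-465, -510, 38], "dr": [0, 0, 1.268], "jaw": 0},
    {"slide": [-465, -510, 38], "dr": [0, 0, 1.268], "jaw": 0},
    {"slide": [-465, -510, 38], "dr": [0, 0, 1.268], "jaw": 0},
    {"slide": [-465, -510, 38], "dr": [0, 0, 1.268], "jaw": 0},
    {"slide": [-465, -510, 38], "dr": [0, 0, 1.268], "jaw": 0},
    {"slide": [-465, -510, 38], "dr": [0, 0, 1.268], "jaw": 0},
    {"slide": [-465, -510, 38], "dr": [0, 0, 1.268], "jaw": 0},
    {"slide": [-465, -510, 38], "dr": [0, 0, 1.268], "jaw": 0},
    {"slide": [-465, -510, 38], "dr": [0, 0, 1.268], "jaw": 0},
    {"slide": [-465, -510, 38], "dr": [0, 0, 1.268], "jaw": 0},
    {"slide": [-465, -510, 38], "dr": [0, 0, 1.268], "jaw": 0},
    {"slide": [-465, -510, 38], "dr": [0, 0, 1.268], "jaw": 0},
    {"slide": [-465, -510, 38], "dr": [0, 0, 1.268], "jaw": 0},
    {"slide": [-465, -510, 38], "dr": [0, 0, 1.268], "jaw": 0},
    {"slide": [-465, -510, 38], "dr": [0, 0, 1.268], "jaw": 0},
    {"slide": [-465, -510, 38], "dr": [0, 0, 1.268], "jaw": 0}
  ]
}}

```text
t: 1.9
tool_pos: [0.4712, -0.0436, 0.3668]
orientation: [-2.2, -2.242, -0.0]
force: [-0.0, -0.4, 0.0]
opening: 0.0931
gripper_force: 0.0
```

Run:
```python
from h import *
im,d,W,R,t,p=cloud('wrist'); save('w1',im); np.savez('/tmp/w1.npz',im=im,W=W)
print(p,(-R.T@t).round(3), R[2].round(3))
x,y,z=W[...,0],W[...,1],W[...,2]
for o in comps(im,W,(z>.03)&(z<.1)&(x>.4)&(x<.65)&(y>-.16)&(y<.07),100): print(o)
move(471,-45,200,1)
```

```text
{'fx': 309.70691628693146, 'fy': 309.70691628693146, 'cx': 317.3941839720404, 'cy': 194.62587196812788, 'rvec': array([-2.83579751, -0.02751673, -0.00499799]), 'tvec': array([-0.47093451, -0.07387722,  0.34064574])} [0.47  0.041 0.347] [ 0.006 -0.301 -0.954]
{'px': [319.0, 186.0], 'n': 1760, 'xy': (473.1, -44.6), 'size': (41.5, 40.5), 'yaw': -87.2, 'z': 55.5, 'zmax': 57.0}
{'px': [411.0, 200.0], 'n': 1963, 'xy': (572.6, -60.0), 'size': (71.2, 31.3), 'yaw': -54.3, 'z': 55.5, 'zmax': 57.0}
{'px': [440.0, 248.0], 'n': 240, 'xy': (622.1, -122.9), 'size': (24.4, 20.2), 'yaw': -42.4, 'z': 36.6, 'zmax': 43.2}
t 1.95 grasp [471.3 -43.5 199.9] psi 1.1 tilt [-0. -0.] -> slide [-1.5 -0.3 -0.1] dz_turn rad [(np.float64(0.001), -6)]
```

View pics/w1.png

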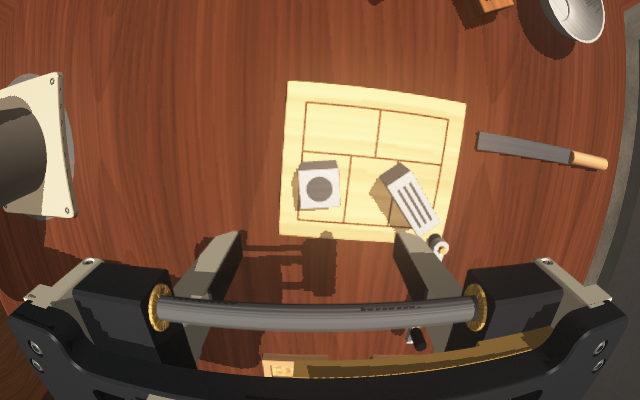

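The wrist view shows the square block at (319,186) and the long block at (411,200), with the board outlines clear. These agree with the top view to within 2 mm, so I'll grip the square block.

{"api": "servo_tool", "payload": {
  "increments": [
    {"slide": [-1.3, 1.2, 40], "dr": [0, 0, -0.015], "jaw": 0.3},
    {"slide": [-1.3, 1.2, 80], "dr": [0, 0, -0.015], "jaw": 0.3},
    {"slide": [-1.3, 1.2, 100], "dr": [0, 0, -0.015], "jaw": 0.3},
    {"slide": [-1.3, 1.2, 130], "dr": [0, 0, -0.015], "jaw": 0.3},
    {"slide": [-1.3, 1.2, 150], "dr": [0, 0, -0.015], "jaw": 0.3},
    {"slide": [-1.3, 1.2, 158], "dr": [0, 0, -0.015], "jaw": 0.3},
    {"slide": [-1.3, 1.2, 158], "dr": [0, 0, -0.015], "jaw": 0.3},
    {"slide": [-1.3, 1.2, 158], "dr": [0, 0, -0.015], "jaw": 1},
    {"slide": [-1.3, 1.2, 158], "dr": [0, 0, -0.015], "jaw": 1},
    {"slide": [-1.3, 1.2, 158], "dr": [0, 0, -0.015], "jaw": 1},
    {"slide": [-1.3, 1.2, 158], "dr": [0, 0, -0.015], "jaw": 1},
    {"slide": [-1.3, 1.2, 158], "dr": [0, 0, -0.015], "jaw": 1},
    {"slide": [-1.3, 1.2, 158], "dr": [0, 0, -0.015], "jaw": 1},
    {"slide": [-1.3, 1.2, 150], "dr": [0, 0, -0.015], "jaw": 1},
    {"slide": [-1.3, 1.2, 120], "dr": [0, 0, -0.015], "jaw": 1},
    {"slide": [-1.3, 1.2, 80], "dr": [0, 0, -0.015], "jaw": 1},
    {"slide": [-1.3, 1.2, 60], "dr": [0, 0, -0.015], "jaw": 1},
    {"slide": [-1.3, 1.2, 60], "dr": [0, 0, -0.015], "jaw": 1}
  ],
  "force": 45
}}

```text
t: 3.75
tool_pos: [0.4739, -0.0463, 0.3104]
orientation: [2.182, 2.253, 0.005]
force: [0.8, 0.1, -4.0]
opening: 0.0403
gripper_force: 44.6
```

Run:
```python
from h import *
im,d,W,R,t,p=cloud('wrist'); save('w2',im)
s=read_state(); print(s['opening'],s['gripper_force'],s['force'])
x,y,z=W[...,0],W[...,1],W[...,2]
for o in comps(im,W,(z>.125)&(z<.18)&(x>.4)&(x<.65)&(y>-.16)&(y<.07),100): print(o)
move(596,-375,140,-5.4+0)
```

```text
0.03965013654741032 44.579561948776245 [-0.19295759  0.05894089 -4.72999086]
{'px': [317.0, 259.0], 'n': 9893, 'xy': (475.4, -44.8), 'size': (72.4, 41.5), 'yaw': 3.2, 'z': 156.2, 'zmax': 177.4}
t 3.8 grasp [473.6 -46.2 140.9] psi 1.8 tilt [ 0.001 -0.003] -> slide [-332.5  111.8    1.4] dz_turn rad [(np.float64(0.126), -27)]
```

{"api": "servo_tool", "payload": {
  "increments": [
    {"slide": [-332, 112, 0], "dr": [0, 0, 0.126], "jaw": 1},
    {"slide": [-332, 112, 0], "dr": [0, 0, 0.126], "jaw": 1},
    {"slide": [-332, 112, 0], "dr": [0, 0, 0.126], "jaw": 1},
    {"slide": [-332, 112, 0], "dr": [0, 0, 0.126], "jaw": 1},
    {"slide": [-332, 112, 0], "dr": [0, 0, 0.126], "jaw": 1},
    {"slide": [-332, 112, 0], "dr": [0, 0, 0.126], "jaw": 1},
    {"slide": [-332, 112, 0], "dr": [0, 0, 0.126], "jaw": 1},
    {"slide": [-332, 112, 0], "dr": [0, 0, 0.126], "jaw": 1},
    {"slide": [-332, 112, 0], "dr": [0, 0, 0.126], "jaw": 1},
    {"slide": [-332, 112, 0], "dr": [0, 0, 0.126], "jaw": 1},
    {"slide": [-332, 112, 0], "dr": [0, 0, 0.126], "jaw": 1}
  ]
}}

```text
t: 4.9
tool_pos: [0.5951, -0.3729, 0.3063]
orientation: [-2.321, -2.115, 0.0]
force: [1.5, 0.6, -4.3]
opening: 0.0402
gripper_force: 44.6
```

Run:
```python
from h import *
im,d,W,R,t,p=cloud('wrist'); save('w3',im); p['wrist']=1
s=read_state(); print(s['opening'],s['gripper_force'],s['force'])
x,y,z=W[...,0],W[...,1],W[...,2]
hsv=cv2.cvtColor(im,cv2.COLOR_RGB2HSV)
m=(z>.004)&(z<.03)&(x>.52)&(x<.68)&(y>-.44)&(y<-.3)
for o in comps(im,W,m,100): print(o)
m=(z>.012)&(z<.03)&(x>.52)&(x<.68)&(y>-.44)&(y<-.3)
for o in comps(im,W,m,100): print(o)
m=(z>.08)&(z<.13)
for o in comps(im,W,m,100): print('blk',o)
move(596,-375,140,-5.4+0)
```

```text
0.03934913281076099 44.57953333854675 [-0.1915436   0.38886794 -3.69192836]
{'px': [320.0, 181.0], 'n': 4374, 'xy': (597.1, -372.7), 'size': (73.3, 72.5), 'yaw': -5.6, 'z': 15.3, 'zmax': 17.7}
{'px': [321.0, 177.0], 'n': 2336, 'xy': (597.1, -372.7), 'size': (73.3, 72.5), 'yaw': -5.6, 'z': 16.5, 'zmax': 17.9}
blk {'px': [316.0, 213.0], 'n': 908, 'xy': (596.7, -351.6), 'size': (39.8, 1.7), 'yaw': -3.5, 'z': 120.5, 'zmax': 129.6}
blk {'px': [35.0, 393.0], 'n': 421, 'xy': (30.5, -683.0), 'size': (159.0, 19.0), 'yaw': 12.1, 'z': 99.9, 'zmax': 124.5}
t 4.95 grasp [ 595.2 -372.9  139.9] psi -5.3 tilt [-0.  0.] -> slide [-2.   0.9 -0.1] dz_turn rad [(np.float64(0.002), -27)]
```

View pics/w3.png

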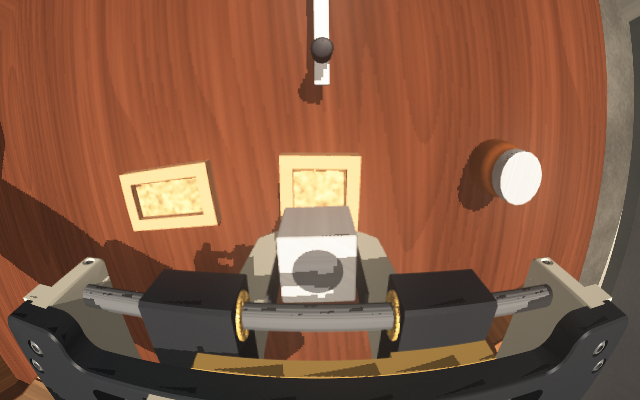

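The wrist view shows the square rest at about (320,181) under the held block, with the long rest at (168,196). By the same camera the block is about 1 mm off in y, so I'll correct that and lower it.

{"api": "servo_tool", "payload": {
  "increments": [
    {"slide": [-1.1, 0.4, 30], "dr": [0, 0, 0.012], "jaw": 1},
    {"slide": [-1.1, 0.4, 60], "dr": [0, 0, 0.012], "jaw": 1},
    {"slide": [-1.1, 0.4, 75], "dr": [0, 0, 0.012], "jaw": 1},
    {"slide": [-1.1, 0.4, 85], "dr": [0, 0, 0.012], "jaw": 1},
    {"slide": [-1.1, 0.4, 90], "dr": [0, 0, 0.012], "jaw": 1},
    {"slide": [-1.1, 0.4, 95], "dr": [0, 0, 0.012], "jaw": 1},
    {"slide": [-1.1, 0.4, 99], "dr": [0, 0, 0.012], "jaw": 1},
    {"slide": [-1.1, 0.4, 101], "dr": [0, 0, 0.012], "jaw": 1},
    {"slide": [-1.1, 0.4, 101.5], "dr": [0, 0, 0.012], "jaw": 1},
    {"slide": [-1.1, 0.4, 101.5], "dr": [0, 0, 0.012], "jaw": 1}
  ]
}}

```text
t: 5.95
tool_pos: [0.5958, -0.3756, 0.2058]
orientation: [2.335, 2.1, 0.0]
force: [-0.1, -0.1, -2.7]
opening: 0.0398
gripper_force: 44.6
```

Run:
```python
from h import *
s=read_state(); print(s['force']); move(596,-375,38,-5.4)
```

```text
[-0.05662302 -0.13263532 -2.6950468 ]
t 5.95 grasp [ 595.9 -375.7   38.8] psi -6.1 tilt [ 0.    -0.001] -> slide [0.7 0.  0.8] dz_turn rad [(np.float64(-0.012), -27)]
```

{"api": "servo_tool", "payload": {
  "increments": [
    {"slide": [1.2, 0, 0.6], "dr": [0, 0, 0], "jaw": 1},
    {"slide": [1.2, 0, 0.6], "dr": [0, 0, 0], "jaw": 1},
    {"slide": [1.2, 0, 0.6], "dr": [0, 0, 0], "jaw": 0.4},
    {"slide": [1.2, 0, 0.6], "dr": [0, 0, 0], "jaw": 0.35},
    {"slide": [1.2, 0, 0.6], "dr": [0, 0, 0], "jaw": 0.35},
    {"slide": [1.2, 0, 0.6], "dr": [0, 0, 0], "jaw": 0.35},
    {"slide": [1.2, 0, -20], "dr": [0, 0, 0], "jaw": 0.35},
    {"slide": [1.2, 0, -60], "dr": [0, 0, 0], "jaw": 0.35},
    {"slide": [1.2, 0, -110], "dr": [0, 0, 0], "jaw": 0.35},
    {"slide": [1.2, 0, -160], "dr": [0, 0, 0], "jaw": 0.35},
    {"slide": [1.2, 0, -160], "dr": [0, 0, 0], "jaw": 0.35}
  ]
}}

```text
t: 7.05
tool_pos: [0.5974, -0.3753, 0.3763]
orientation: [2.325, 2.091, 0.005]
force: [1.4, -0.5, 2.2]
opening: 0.0599
gripper_force: 0.0
```

Run:
```python
from h import *
im,d,W,R,t,p=cloud('wrist')
x,y,z=W[...,0],W[...,1],W[...,2]
B=(x>.38)&(x<.68)&(y>-.44)&(y<-.3)
for o in comps(im,W,B&(z>.004)&(z<.03),100): print(o)
for o in comps(im,W,B&(z>.04)&(z<.09),100): print('blk',o)
move(571.8,-60.8,200,36)
```

```text
{'px': [313.0, 164.0], 'n': 2494, 'xy': (597.3, -372.7), 'size': (73.8, 73.0), 'yaw': -5.7, 'z': 16.3, 'zmax': 21.0}
{'px': [188.0, 177.0], 'n': 4074, 'xy': (442.5, -363.5), 'size': (105.4, 63.8), 'yaw': 0.2, 'z': 14.9, 'zmax': 17.8}
blk {'px': [312.0, 179.0], 'n': 1547, 'xy': (597.0, -373.5), 'size': (41.0, 40.2), 'yaw': -4.6, 'z': 51.5, 'zmax': 53.1}
t 7.1 grasp [ 598.3 -375.9  204.9] psi -6.1 tilt [ 0.005 -0.009] -> slide [310.6 -59.6   2.8] dz_turn rad [(np.float64(2.407), 138), (np.float64(-0.734), -42)]
```

The square block is seated, with its top at 51.5 mm. Next is the long block.

{"api": "servo_tool", "payload": {
  "increments": [
    {"slide": [310, -58, 0], "dr": [0, 0, -0.737], "jaw": 0.35},
    {"slide": [310, -58, 0], "dr": [0, 0, -0.737], "jaw": 0.35},
    {"slide": [310, -58, 0], "dr": [0, 0, -0.737], "jaw": 0.35},
    {"slide": [310, -58, 0], "dr": [0, 0, -0.737], "jaw": 0.35},
    {"slide": [310, -58, 0], "dr": [0, 0, -0.737], "jaw": 0.35},
    {"slide": [310, -58, 0], "dr": [0, 0, -0.737], "jaw": 0.35},
    {"slide": [310, -58, 0], "dr": [0, 0, -0.737], "jaw": 0.35},
    {"slide": [310, -58, 0], "dr": [0, 0, -0.737], "jaw": 0.35},
    {"slide": [310, -58, 40], "dr": [0, 0, -0.737], "jaw": 0.35},
    {"slide": [310, -58, 80], "dr": [0, 0, -0.737], "jaw": 0.35},
    {"slide": [310, -58, 100], "dr": [0, 0, -0.737], "jaw": 0.35},
    {"slide": [310, -58, 110], "dr": [0, 0, -0.737], "jaw": 0.35},
    {"slide": [310, -58, 110], "dr": [0, 0, -0.737], "jaw": 0.35}
  ]
}}

```text
t: 8.4
tool_pos: [0.5701, -0.0609, 0.2532]
orientation: [-1.423, -2.797, 0.002]
force: [-0.1, -0.7, 0.1]
opening: 0.06
gripper_force: 0.0
```

Run:
```python
from h import *
im,d,W,R,t,p=cloud('wrist')
x,y,z=W[...,0],W[...,1],W[...,2]
B=(x>.52)&(x<.63)&(y>-.11)&(y<0)
for o in comps(im,W,B&(z>.03)&(z<.065),100): print('blk',o)
move(572,-60.6,42,36.2)
```

```text
blk {'px': [321.0, 229.0], 'n': 4985, 'xy': (572.5, -59.8), 'size': (70.2, 30.3), 'yaw': -53.7, 'z': 55.5, 'zmax': 56.8}
t 8.45 grasp [570.7 -60.8  88. ] psi 36.1 tilt [-0.001  0.001] -> slide [-0.6  1.2 46. ] dz_turn rad [(np.float64(3.14), 138), (np.float64(-0.002), -42)]
```

{"api": "servo_tool", "payload": {
  "increments": [
    {"slide": [-0.6, 1, 25], "dr": [0, 0, 0], "jaw": 0.35},
    {"slide": [-0.6, 1, 40], "dr": [0, 0, 0], "jaw": 0.35},
    {"slide": [-0.6, 1, 46], "dr": [0, 0, 0], "jaw": 0.35},
    {"slide": [-0.6, 1, 46], "dr": [0, 0, 0], "jaw": 0.35},
    {"slide": [-0.6, 1, 46], "dr": [0, 0, 0], "jaw": 1},
    {"slide": [-0.6, 1, 46], "dr": [0, 0, 0], "jaw": 1},
    {"slide": [-0.6, 1, 46], "dr": [0, 0, 0], "jaw": 1},
    {"slide": [-0.6, 1, 46], "dr": [0, 0, 0], "jaw": 1},
    {"slide": [-0.6, 1, 46], "dr": [0, 0, 0], "jaw": 1},
    {"slide": [-0.6, 1, 46], "dr": [0, 0, 0], "jaw": 1},
    {"slide": [-0.6, 1, 40], "dr": [0, 0, 0], "jaw": 1},
    {"slide": [-0.6, 1, 10], "dr": [0, 0, 0], "jaw": 1},
    {"slide": [-0.6, 1, -30], "dr": [0, 0, 0], "jaw": 1},
    {"slide": [-0.6, 1, -55], "dr": [0, 0, 0], "jaw": 1},
    {"slide": [-0.6, 1, -55], "dr": [0, 0, 0], "jaw": 1}
  ],
  "force": 50
}}

```text
t: 9.95
tool_pos: [0.5734, -0.0599, 0.3148]
orientation: [1.419, 2.795, 0.003]
force: [0.1, -0.4, -3.4]
opening: 0.0293
gripper_force: 50.0
```

Run:
```python
from h import *
s=read_state(); print(s['opening'],s['gripper_force'],s['force'])
move(441.5,-364.2,142,90.1)
```

```text
0.029257854389545826 49.99806046485901 [ 0.13630476 -0.38305088 -3.42984999]
t 9.95 grasp [574.6 -60.2 147.8] psi 36.2 tilt [ 0.005 -0.005] -> slide [-166.9 -286.9    5.2] dz_turn rad [(np.float64(2.2), 50), (np.float64(-0.942), -130)]
```

{"api": "servo_tool", "payload": {
  "increments": [
    {"slide": [-168, -285, 0], "dr": [0, 0, -0.942], "jaw": 1},
    {"slide": [-168, -285, 0], "dr": [0, 0, -0.942], "jaw": 1},
    {"slide": [-168, -285, 0], "dr": [0, 0, -0.942], "jaw": 1},
    {"slide": [-168, -285, 0], "dr": [0, 0, -0.942], "jaw": 1},
    {"slide": [-168, -285, 0], "dr": [0, 0, -0.942], "jaw": 1},
    {"slide": [-168, -285, 0], "dr": [0, 0, -0.942], "jaw": 1},
    {"slide": [-168, -285, 0], "dr": [0, 0, -0.942], "jaw": 1},
    {"slide": [-168, -285, 0], "dr": [0, 0, -0.942], "jaw": 1},
    {"slide": [-168, -285, 0], "dr": [0, 0, -0.942], "jaw": 1},
    {"slide": [-168, -285, 0], "dr": [0, 0, -0.942], "jaw": 1},
    {"slide": [-168, -285, 0], "dr": [0, 0, -0.942], "jaw": 1},
    {"slide": [-168, -285, 0], "dr": [0, 0, -0.942], "jaw": 1}
  ]
}}

```text
t: 11.15
tool_pos: [0.4417, -0.3622, 0.3099]
orientation: [0.006, -3.141, -0.001]
force: [0.6, 0.2, -3.7]
opening: 0.0297
gripper_force: 50.0
```

Run:
```python
from h import *
im,d,W,R,t,p=cloud('wrist'); save('w4',im)
s=read_state(); print(s['opening'],s['gripper_force'],s['force'])
x,y,z=W[...,0],W[...,1],W[...,2]
B=(x>.36)&(x<.51)&(y>-.44)&(y<-.3)
for o in comps(im,W,B&(z>.004)&(z<.03),100): print(o)
for o in comps(im,W,B&(z>.08)&(z<.17),100): print('blk',o)
for o in comps(im,W,B&(z>.08)&(z<.135),100): print('blkface',o)
move(441.5,-364,142,90.1)
```

```text
0.029963607777217183 49.9980890750885 [-0.05164025 -0.44148303 -4.28002657]
{'px': [314.0, 164.0], 'n': 3797, 'xy': (435.9, -363.8), 'size': (90.8, 64.0), 'yaw': 0.7, 'z': 15.9, 'zmax': 17.8}
blk {'px': [317.0, 247.0], 'n': 9262, 'xy': (434.5, -361.2), 'size': (61.5, 54.2), 'yaw': 28.7, 'z': 155.6, 'zmax': 167.9}
blkface {'px': [317.0, 191.0], 'n': 648, 'xy': (408.1, -361.7), 'size': (30.1, 2.0), 'yaw': 89.2, 'z': 125.1, 'zmax': 134.8}
blkface {'px': [279.0, 237.0], 'n': 112, 'xy': (433.1, -384.7), 'size': (11.9, 1.7), 'yaw': 89.1, 'z': 132.2, 'zmax': 134.8}
blkface {'px': [355.0, 236.0], 'n': 103, 'xy': (432.9, -339.3), 'size': (10.8, 1.6), 'yaw': -87.6, 'z': 131.8, 'zmax': 134.9}
t 11.2 grasp [ 441.6 -362.3  143.1] psi 90.2 tilt [-0. -0.] -> slide [ 0.1 -1.7  1.1] dz_turn rad [(np.float64(3.144), 50), (np.float64(0.002), -130)]
```

View pics/w4.png

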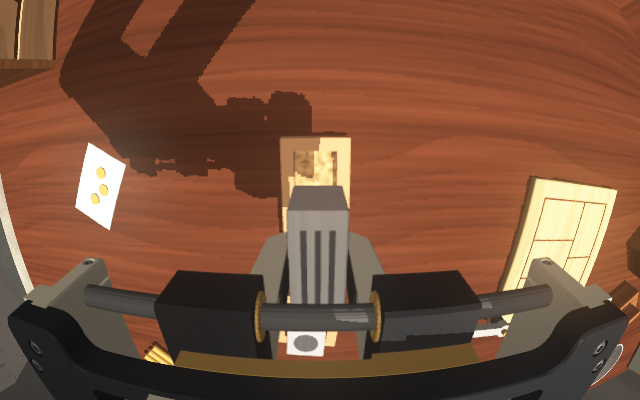

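The held block is centred over the long rest at (315,165), but about 1 mm high in x and 2 mm high in y. I'll correct both and lower it.

{"api": "servo_tool", "payload": {
  "increments": [
    {"slide": [1.2, -2, 30], "dr": [0, 0, 0], "jaw": 1},
    {"slide": [1.2, -2, 60], "dr": [0, 0, 0], "jaw": 1},
    {"slide": [1.2, -2, 80], "dr": [0, 0, 0], "jaw": 1},
    {"slide": [1.2, -2, 90], "dr": [0, 0, 0], "jaw": 1},
    {"slide": [1.2, -2, 95], "dr": [0, 0, 0], "jaw": 1},
    {"slide": [1.2, -2, 99], "dr": [0, 0, 0], "jaw": 1},
    {"slide": [1.2, -2, 102], "dr": [0, 0, 0], "jaw": 1},
    {"slide": [1.2, -2, 104], "dr": [0, 0, 0], "jaw": 1},
    {"slide": [1.2, -2, 105], "dr": [0, 0, 0], "jaw": 1},
    {"slide": [1.2, -2, 105], "dr": [0, 0, 0], "jaw": 1},
    {"slide": [1.2, -2, 105], "dr": [0, 0, 0], "jaw": 1}
  ]
}}

```text
t: 12.3
tool_pos: [0.44, -0.3657, 0.2058]
orientation: [-0.003, 3.141, -0.001]
force: [0.3, 0.0, -2.5]
opening: 0.0298
gripper_force: 50.0
```

Run:
```python
from h import *
s=read_state(); print(s['opening'],s['force'],s['wrist_torque']); move(441.6,-364,38,90.2)
```

```text
0.029844829958620964 [ 0.32105111  0.04674353 -2.53349068] [ 0.04252255 -0.03215372 -0.00968083]
t 12.3 grasp [ 440.1 -365.8   38.8] psi 90.1 tilt [0.001 0.001] -> slide [-1.5  1.8  0.8] dz_turn rad [(np.float64(3.14), 50), (np.float64(-0.001), -130)]
```

{"api": "servo_tool", "payload": {
  "increments": [
    {"slide": [0, 1.4, 0.8], "dr": [0, 0, 0], "jaw": 1},
    {"slide": [0, 1.4, 0.8], "dr": [0, 0, 0], "jaw": 1},
    {"slide": [0, 1.4, 0.8], "dr": [0, 0, 0], "jaw": 0.5},
    {"slide": [0, 1.4, 0.8], "dr": [0, 0, 0], "jaw": 0.5},
    {"slide": [0, 1.4, 0.8], "dr": [0, 0, 0], "jaw": 0.5},
    {"slide": [0, 1.4, 0.8], "dr": [0, 0, 0], "jaw": 0.5},
    {"slide": [0, 1.4, -20], "dr": [0, 0, 0], "jaw": 0.5},
    {"slide": [0, 1.4, -60], "dr": [0, 0, 0], "jaw": 0.5},
    {"slide": [0, 1.4, -110], "dr": [0, 0, 0], "jaw": 0.5},
    {"slide": [0, 1.4, -160], "dr": [0, 0, 0], "jaw": 0.5},
    {"slide": [0, 1.4, -160], "dr": [0, 0, 0], "jaw": 0.5},
    {"slide": [0, 1.4, -160], "dr": [0, 0, 0], "jaw": 0.5}
  ]
}}

```text
t: 13.5
tool_pos: [0.4402, -0.3644, 0.3671]
orientation: [-0.004, 3.139, -0.004]
force: [0.2, 0.7, -0.6]
opening: 0.0465
gripper_force: 0.0
```

```bash
cat >> h.py <<'E'
def cases():
    """top view: all pulls and bodies"""
    im,d,W,R,t,p=cloud('top'); x,y,z=W[...,0],W[...,1],W[...,2]
    Bx=(x>.3)&(x<.72)&(y>-.13)&(y<.45)
    hsv=cv2.cvtColor(im,cv2.COLOR_RGB2HSV)
    for o in comps(im,W,Bx&(z>.025)&(z<.09),60): print('body',o)
    return im,W,p
E
python3 - <<'E'
from h import *
im,d,W,R,t,p=cloud('wrist')
x,y,z=W[...,0],W[...,1],W[...,2]
B=(x>.36)&(x<.51)&(y>-.44)&(y<-.3)
for o in comps(im,W,B&(z>.004)&(z<.03),100): print(o)
for o in comps(im,W,B&(z>.04)&(z<.09),100): print('blk',o)
im,W,p=cases()
x,y,z=W[...,0],W[...,1],W[...,2]
hsv=cv2.cvtColor(im,cv2.COLOR_RGB2HSV)
m=((hsv[...,2]>185)&(hsv[...,1]<160)&(x>.4)&(x<.66)&(y>-.15)&(y<.1)&(z<.025)).astype(np.uint8)
m=cv2.morphologyEx(cv2.morphologyEx(m,cv2.MORPH_CLOSE,np.ones((3,3))),cv2.MORPH_OPEN,np.ones((3,3)))
print('board',planefit(m,p,.010)[1])
move(550,207.5,200,127.6)
E
```

```text
{'px': [319.0, 170.0], 'n': 3061, 'xy': (442.6, -363.6), 'size': (104.0, 63.1), 'yaw': 0.5, 'z': 16.5, 'zmax': 18.2}
blk {'px': [317.0, 183.0], 'n': 2065, 'xy': (440.7, -365.1), 'size': (69.2, 30.1), 'yaw': 1.0, 'z': 51.6, 'zmax': 53.1}
body {'px': [242.0, 172.0], 'n': 435, 'xy': (653.9, 196.9), 'size': (74.7, 48.8), 'yaw': -63.2, 'z': 37.2, 'zmax': 64.8}
body {'px': [198.0, 186.0], 'n': 439, 'xy': (609.5, 324.3), 'size': (75.1, 49.7), 'yaw': -51.2, 'z': 37.3, 'zmax': 65.7}
body {'px': [238.0, 208.0], 'n': 441, 'xy': (549.9, 207.3), 'size': (74.8, 48.6), 'yaw': 37.9, 'z': 37.2, 'zmax': 65.2}
body {'px': [198.0, 231.0], 'n': 459, 'xy': (482.6, 317.7), 'size': (74.9, 48.7), 'yaw': 40.2, 'z': 37.3, 'zmax': 66.1}
board [533.1 -34.7 204.8 178.3  -3.8]
t 13.6 grasp [ 439.2 -363.4  196.6] psi 90.1 tilt [-0.002 -0.002] -> slide [-112.1  570.6   -2.6] dz_turn rad [(np.float64(2.488), 73), (np.float64(-0.654), -107)]
```

Both blocks are seated, with tops at 51.6 mm. Next is a look at the board outlines on the way to the cases.

{"api": "servo_tool", "payload": {
  "increments": [
    {"slide": [-110, 330, -30], "dr": [0, 0, 0], "jaw": 0.6},
    {"slide": [-110, 330, -30], "dr": [0, 0, 0], "jaw": 0.6},
    {"slide": [-110, 330, -30], "dr": [0, 0, 0], "jaw": 0.6},
    {"slide": [-110, 330, -30], "dr": [0, 0, 0], "jaw": 0.6},
    {"slide": [-110, 330, -30], "dr": [0, 0, 0], "jaw": 0.6},
    {"slide": [-110, 330, -30], "dr": [0, 0, 0], "jaw": 0.6},
    {"slide": [-110, 330, -30], "dr": [0, 0, 0], "jaw": 0.6},
    {"slide": [-110, 330, -30], "dr": [0, 0, 0], "jaw": 0.6},
    {"slide": [-110, 330, -30], "dr": [0, 0, 0], "jaw": 0.6},
    {"slide": [-110, 330, -30], "dr": [0, 0, 0], "jaw": 0.6}
  ]
}}

```text
t: 14.6
tool_pos: [0.5485, -0.0347, 0.3935]
orientation: [0.003, -3.139, 0.0]
force: [-0.7, -0.8, -0.0]
opening: 0.0375
gripper_force: 0.0
```

Run:
```python
from h import *
im,d,W,R,t,p=cloud('wrist'); save('w5',im); p['wrist']=1
x,y,z=W[...,0],W[...,1],W[...,2]
hsv=cv2.cvtColor(im,cv2.COLOR_RGB2HSV)
B=(x>.38)&(x<.69)&(y>-.18)&(y<.12)&(z>.004)&(z<.02)
c,r=planefit(B,p,.010); print('board by depth',r)
light=((hsv[...,2]>150)&(hsv[...,1]<130)&B)
# outline: dark/saturated pixels inside the board
n,l,s,cc=cv2.connectedComponentsWithStats((B&~light).astype(np.uint8),connectivity=8)
for i in range(1,n):
    if s[i,4]>150:
        v,u=np.nonzero(l==i); print('line comp',s[i,4],rect(cast(np.c_[u,v],p,.010)))
# cell interiors
n,l,s,cc=cv2.connectedComponentsWithStats(cv2.erode(light.astype(np.uint8),np.ones((2,2))),connectivity=4)
for i in range(1,n):
    if s[i,4]>300:
        v,u=np.nonzero(l==i); print('cell',s[i,4],rect(cast(np.c_[u,v],p,.010)))
move(550,207.5,200,127.6)
```

```text
board by depth [534.2 -33.4 206.3 180.5  -3.7]
line comp 581 [533.  -43.6 163.6 116.9  -3.1]
line comp 173 [ 6.748e+02  2.500e+00  2.680e+01  1.680e+01 -5.000e-01]
cell 21055 [534.7 -32.7 204.2 177.9  -3.7]
t 14.65 grasp [548.2 -35.1 226.8] psi 90.0 tilt [-0.002  0.   ] -> slide [ -2.1 242.6  26.8] dz_turn rad [(np.float64(2.486), 73), (np.float64(-0.656), -107)]
```

View pics/w5.png

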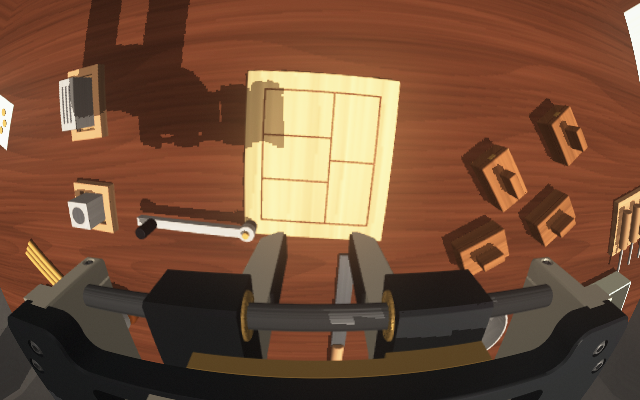

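The board is clear. The outline corners are at about (266,90), (381,97), (368,226) and (261,220), and the row joint runs from (335,93) to (325,222). I'll cast these onto the board's top.

Run:
```python
from h import *
p=camera_params('wrist'); p['wrist']=1
P=[(266,90),(381,97),(368,226),(261,220),(335,93),(325,222),(330,160),(374,162)]
X=cast(P,p,.010)
a=np.radians(-3.75); ex=np.array([np.cos(a),np.sin(a)]); ey=np.array([-ex[1],ex[0]])
c=np.array([533.8,-33.8])
for q,w in zip(P,X): print(q,w.round(1),'board',((w-c)@ex).round(1),((w-c)@ey).round(1))
c=np.array([533.8,-34.0])
for n,u,v in [('two_1',-40.5,40.5),('two_2',40.5,40.5),('three_1',-54,-27),('three_2',0,-27),('three_3',54,-27)]: print(n,(c+u*ex+v*ey).round(1))
```

```text
(266, 90) [451.2 -94.7] board -78.4 -66.1
(381, 97) [458.8  39.9] board -79.7 68.6
(368, 226) [621.4  30.8] board 83.2 70.2
(261, 220) [ 613.2 -106.9] board 84.1 -67.8
(335, 93) [455.6 -14.4] board -79.3 14.3
(325, 222) [615.5 -24.8] board 80.9 14.3
(330, 160) [535.5 -19.5] board 0.8 14.3
(374, 162) [537.5  34. ] board -0.8 67.9
two_1 [496.    9.1]
two_2 [576.9   3.8]
three_1 [478.1 -57.4]
three_2 [532.  -60.9]
three_3 [585.9 -64.5]
```

{"api": "servo_tool", "payload": {
  "increments": [
    {"slide": [-1.5, 50, 10], "dr": [0, 0, -0.1], "jaw": 0.6},
    {"slide": [-1.5, 100, 40], "dr": [0, 0, -0.25], "jaw": 0.6},
    {"slide": [-1.5, 150, 60], "dr": [0, 0, -0.4], "jaw": 0.6},
    {"slide": [-1.5, 200, 85], "dr": [0, 0, -0.55], "jaw": 0.6},
    {"slide": [-1.5, 242, 100], "dr": [0, 0, -0.66], "jaw": 0.6},
    {"slide": [-1.5, 242, 107], "dr": [0, 0, -0.66], "jaw": 0.6},
    {"slide": [-1.5, 242, 107], "dr": [0, 0, -0.66], "jaw": 0.6},
    {"slide": [-1.5, 242, 107], "dr": [0, 0, -0.66], "jaw": 0.6}
  ]
}}

```text
t: 15.45
tool_pos: [0.5503, 0.2065, 0.2882]
orientation: [1.017, -2.971, 0.001]
force: [-0.2, -0.8, 1.0]
opening: 0.0374
gripper_force: 0.0
```

```bash
cat >> h.py <<'E'
def look(cx,cy,lo,hi,r=.06,tag='',amin=60):
    im,d,W,R,t,p=cloud('wrist'); x,y,z=W[...,0],W[...,1],W[...,2]
    for o in comps(im,W,(np.hypot(x-cx/1000,y-cy/1000)<r)&(z>lo)&(z<hi),amin): print(tag,o)
    return im,W
E
python3 - <<'E'
from h import *
im,W=look(550,207.3,.052,.075,tag='pull'); look(550,207.3,.028,.075,tag='body')
move(549.9,207.3,58,127.9)
E
```

```text
pull {'px': [320.0, 220.0], 'n': 804, 'xy': (550.8, 209.2), 'size': (34.7, 11.9), 'yaw': 37.7, 'z': 62.4, 'zmax': 63.8}
body {'px': [320.0, 205.0], 'n': 5196, 'xy': (550.7, 208.9), 'size': (74.1, 48.5), 'yaw': 38.0, 'z': 36.7, 'zmax': 63.2}
t 15.55 grasp [551.1 206.2 122.3] psi 127.8 tilt [0.001 0.001] -> slide [ 0.3  1.7 64.3] dz_turn rad [(np.float64(3.139), 73), (np.float64(-0.002), -107)]
```

{"api": "servo_tool", "payload": {
  "increments": [
    {"slide": [-0.7, 2, 35], "dr": [0, 0, 0], "jaw": 0.6},
    {"slide": [-0.7, 2, 55], "dr": [0, 0, 0], "jaw": 0.6},
    {"slide": [-0.7, 2, 64], "dr": [0, 0, 0], "jaw": 0.6},
    {"slide": [-0.7, 2, 64], "dr": [0, 0, 0], "jaw": 0.6},
    {"slide": [-0.7, 2, 64], "dr": [0, 0, 0], "jaw": 1},
    {"slide": [-0.7, 2, 64], "dr": [0, 0, 0], "jaw": 1},
    {"slide": [-0.7, 2, 64], "dr": [0, 0, 0], "jaw": 1},
    {"slide": [-0.7, 2, 64], "dr": [0, 0, 0], "jaw": 1},
    {"slide": [-0.7, 2, 64], "dr": [0, 0, 0], "jaw": 1},
    {"slide": [-0.7, 2, 64], "dr": [0, 0, 0], "jaw": 1},
    {"slide": [-0.7, 2, 50], "dr": [0, 0, 0], "jaw": 1},
    {"slide": [-0.7, 2, 10], "dr": [0, 0, 0], "jaw": 1},
    {"slide": [-0.7, 2, -15], "dr": [0, 0, 0], "jaw": 1},
    {"slide": [-0.7, 2, -15], "dr": [0, 0, 0], "jaw": 1},
    {"slide": [-0.7, 2, -15], "dr": [0, 0, 0], "jaw": 1}
  ],
  "force": 40
}}

```text
t: 17.05
tool_pos: [0.5494, 0.2103, 0.3037]
orientation: [-1.021, 2.97, 0.0]
force: [-0.1, -0.4, -1.5]
opening: 0.0113
gripper_force: 40.0
```

Run:
```python
from h import *
s=read_state(); print(s['opening'],s['gripper_force'],s['force'])
move(496,9.1,137,86.25)
```

```text
0.011299857448401895 39.9980753660202 [-0.0969733  -0.37999099 -1.52540982]
t 17.05 grasp [549.5 210.4 136.7] psi 128.0 tilt [0.001 0.   ] -> slide [ 166.  -125.8   -0.4] dz_turn rad [(np.float64(0.728), -85)]
```

{"api": "servo_tool", "payload": {
  "increments": [
    {"slide": [166, -126, 0], "dr": [0, 0, 0.728], "jaw": 1},
    {"slide": [166, -126, 0], "dr": [0, 0, 0.728], "jaw": 1},
    {"slide": [166, -126, 0], "dr": [0, 0, 0.728], "jaw": 1},
    {"slide": [166, -126, 0], "dr": [0, 0, 0.728], "jaw": 1},
    {"slide": [166, -126, 0], "dr": [0, 0, 0.728], "jaw": 1},
    {"slide": [166, -126, 0], "dr": [0, 0, 0.728], "jaw": 1},
    {"slide": [166, -126, 0], "dr": [0, 0, 0.728], "jaw": 1},
    {"slide": [166, -126, 0], "dr": [0, 0, 0.728], "jaw": 1},
    {"slide": [166, -126, 0], "dr": [0, 0, 0.728], "jaw": 1}
  ]
}}

```text
t: 17.95
tool_pos: [0.496, 0.0098, 0.3028]
orientation: [-0.098, -3.139, -0.0]
force: [-0.5, -1.0, -0.7]
opening: 0.0119
gripper_force: 40.0
```

Run:
```python
from h import *
s=read_state(); print(s['opening'],s['gripper_force'],s['force'])
im,W=look(496,9,.09,.125,tag='held',r=.1); save('w6',im)
move(496,9.1,137,86.25)
```

```text
0.01185788546848721 39.998027086257935 [-0.54259746 -0.9525982  -0.74513454]
held {'px': [317.0, 204.0], 'n': 4838, 'xy': (477.9, 11.4), 'size': (48.1, 39.7), 'yaw': 86.5, 'z': 114.3, 'zmax': 123.0}
t 18.0 grasp [495.9   9.8 136. ] psi 86.4 tilt [-0.001 -0.   ] -> slide [-0.1 -0.7 -1. ] dz_turn rad [(np.float64(3.144), 95), (np.float64(0.003), -85)]
```

View pics/w6.png

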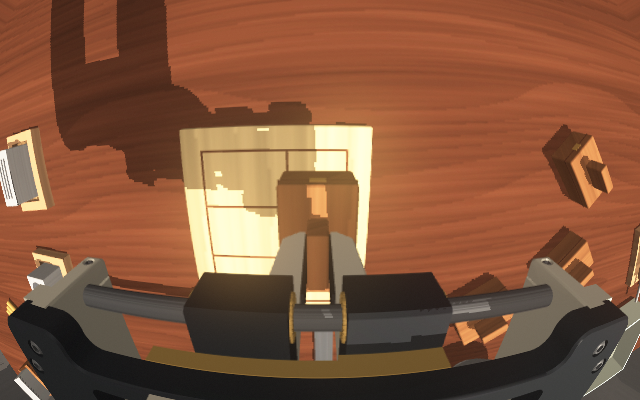

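The held case at (317,204) is over two_1, squarely above the upper-right outline. It needs only a millimetre of correction, so I'll lower it.

{"api": "servo_tool", "payload": {
  "increments": [
    {"slide": [-0.7, -1.2, 30], "dr": [0, 0, 0.003], "jaw": 1},
    {"slide": [-0.7, -1.2, 50], "dr": [0, 0, 0.003], "jaw": 1},
    {"slide": [-0.7, -1.2, 60], "dr": [0, 0, 0.003], "jaw": 1},
    {"slide": [-0.7, -1.2, 65], "dr": [0, 0, 0.003], "jaw": 1},
    {"slide": [-0.7, -1.2, 67], "dr": [0, 0, 0.003], "jaw": 1},
    {"slide": [-0.7, -1.2, 68.5], "dr": [0, 0, 0.003], "jaw": 1},
    {"slide": [-0.7, -1.2, 68.5], "dr": [0, 0, 0.003], "jaw": 1},
    {"slide": [-0.7, -1.2, 68.5], "dr": [0, 0, 0.003], "jaw": 1}
  ]
}}

```text
t: 18.8
tool_pos: [0.4969, 0.0074, 0.2355]
orientation: [0.108, 3.138, -0.0]
force: [0.0, -0.2, -0.7]
opening: 0.0116
gripper_force: 40.0
```

Run:
```python
from h import *
s=read_state(); print(s['opening'],s['gripper_force'],s['force']); move(496,9.1,68.3,86.25)
```

```text
0.01164402727549945 39.99813616275787 [ 0.0435947  -0.17329389 -0.70008977]
t 18.8 grasp [497.1   7.4  68.5] psi 86.1 tilt [0.001 0.   ] -> slide [1.2 1.6 0.2] dz_turn rad [(np.float64(3.138), 95), (np.float64(-0.003), -85)]
```

{"api": "servo_tool", "payload": {
  "increments": [
    {"slide": [0.6, 1.0, -1], "dr": [0, 0, 0], "jaw": 1},
    {"slide": [0.6, 1.0, 0], "dr": [0, 0, 0], "jaw": 1},
    {"slide": [0.6, 1.0, 0.4], "dr": [0, 0, 0], "jaw": 1},
    {"slide": [0.6, 1.0, 0.4], "dr": [0, 0, 0], "jaw": 0.6},
    {"slide": [0.6, 1.0, 0.4], "dr": [0, 0, 0], "jaw": 0.6},
    {"slide": [0.6, 1.0, 0.4], "dr": [0, 0, 0], "jaw": 0.6},
    {"slide": [0.6, 1.0, 0], "dr": [0, 0, 0], "jaw": 0.6},
    {"slide": [0.6, 1.0, -30], "dr": [0, 0, 0], "jaw": 0.6},
    {"slide": [0.6, 1.0, -80], "dr": [0, 0, 0], "jaw": 0.6},
    {"slide": [0.6, 1.0, -130], "dr": [0, 0, 0], "jaw": 0.6},
    {"slide": [0.6, 1.0, -150], "dr": [0, 0, 0], "jaw": 0.6},
    {"slide": [0.6, 1.0, -150], "dr": [0, 0, 0], "jaw": 0.6},
    {"slide": [0.6, 1.0, -150], "dr": [0, 0, 0], "jaw": 0.6}
  ]
}}

```text
t: 20.1
tool_pos: [0.4959, 0.0085, 0.3844]
orientation: [0.108, 3.139, -0.0]
force: [-0.2, -0.1, -0.6]
opening: 0.0368
gripper_force: 0.0
```

```bash
cat >> h.py <<'E'
def onboard(cam='wrist'):
    """cases and board in one camera's frame; case centres in board coordinates"""
    im,d,W,R,t,p=cloud(cam); x,y,z=W[...,0],W[...,1],W[...,2]
    if cam=='wrist': p['wrist']=1
    a=np.radians(-3.75); ex=np.array([np.cos(a),np.sin(a)]); ey=np.array([-ex[1],ex[0]])
    B=(x>.4)&(x<.66)&(y>-.15)&(y<.08)
    for o in comps(im,W,B&(z>.041)&(z<.085),200 if cam=='wrist' else 60):
        for nm,c in [('armC',(533.6,-34.0))]: print(cam,o,'board xy',round((np.array(o['xy'])-c)@ex,1),round((np.array(o['xy'])-c)@ey,1))
    # board -x and +y edges
    E=B&(z>.005)&(z<.016)
    X=W[E][:,:2]*1000; u=(X-[533.6,-34.0])@ex; v=(X-[533.6,-34.0])@ey
    print(cam,'board edges u',np.percentile(u,[.2,99.8]).round(1),'v',np.percentile(v,[.2,99.8]).round(1))
E
python3 - <<'E'
from h import *
onboard('wrist'); onboard('top')
cases()
move(653.9,197,125,26.8)
E
```

```text
wrist {'px': [317.0, 178.0], 'n': 2985, 'xy': (495.6, 9.1), 'size': (73.6, 47.8), 'yaw': -4.1, 'z': 46.7, 'zmax': 73.3} board xy -40.7 40.5
wrist board edges u [-101.8  101.3] v [-88.8  89.7]
top board edges u [-135.6  127.8] v [-116.9  107.8]
body {'px': [242.0, 172.0], 'n': 435, 'xy': (654.0, 197.0), 'size': (75.0, 49.0), 'yaw': -63.0, 'z': 37.1, 'zmax': 66.8}
body {'px': [198.0, 187.0], 'n': 449, 'xy': (610.3, 324.0), 'size': (74.3, 50.7), 'yaw': -49.8, 'z': 37.2, 'zmax': 65.3}
body {'px': [198.0, 231.0], 'n': 453, 'xy': (482.8, 318.0), 'size': (76.0, 48.9), 'yaw': 40.8, 'z': 36.9, 'zmax': 65.2}
body {'px': [307.0, 239.0], 'n': 64, 'xy': (463.5, 8.5), 'size': (45.4, 11.2), 'yaw': 89.9, 'z': 46.0, 'zmax': 52.5}
t 20.25 grasp [494.8   8.6 215.5] psi 86.1 tilt [-0.004 -0.   ] -> slide [-146.1  198.9   90. ] dz_turn rad [(np.float64(1.034), -10)]
```

Case 1 sits at board (-40.7, 40.5), which is exact. Next is the far-left case.

{"api": "servo_tool", "payload": {
  "increments": [
    {"slide": [-145, 199, 30], "dr": [0, 0, 1.034], "jaw": 0.6},
    {"slide": [-145, 199, 30], "dr": [0, 0, 1.034], "jaw": 0.6},
    {"slide": [-145, 199, 30], "dr": [0, 0, 1.034], "jaw": 0.6},
    {"slide": [-145, 199, 30], "dr": [0, 0, 1.034], "jaw": 0.6},
    {"slide": [-145, 199, 60], "dr": [0, 0, 1.034], "jaw": 0.6},
    {"slide": [-145, 199, 80], "dr": [0, 0, 1.034], "jaw": 0.6},
    {"slide": [-145, 199, 98], "dr": [0, 0, 1.034], "jaw": 0.6},
    {"slide": [-145, 199, 98], "dr": [0, 0, 1.034], "jaw": 0.6},
    {"slide": [-145, 199, 98], "dr": [0, 0, 1.034], "jaw": 0.6},
    {"slide": [-145, 199, 98], "dr": [0, 0, 1.034], "jaw": 0.6}
  ]
}}

```text
t: 21.25
tool_pos: [0.6546, 0.1968, 0.2881]
orientation: [1.641, 2.677, 0.002]
force: [0.1, 0.2, 0.4]
opening: 0.037
gripper_force: 0.0
```

Run:
```python
from h import *
look(654,197,.052,.075,tag='pull'); look(654,197,.028,.075,tag='body')
move(654,197,58.2,27)
```

```text
pull {'px': [319.0, 216.0], 'n': 771, 'xy': (656.1, 198.9), 'size': (35.0, 11.7), 'yaw': -63.2, 'z': 62.4, 'zmax': 63.8}
body {'px': [318.0, 202.0], 'n': 5186, 'xy': (655.7, 199.1), 'size': (73.6, 48.8), 'yaw': -63.1, 'z': 36.6, 'zmax': 63.2}
t 21.35 grasp [655.2 196.9 121.7] psi 26.9 tilt [ 0.001 -0.003] -> slide [ 0.7 -1.2 63.5] dz_turn rad [(np.float64(-0.002), -10)]
```

{"api": "servo_tool", "payload": {
  "increments": [
    {"slide": [1, 0.3, 35], "dr": [0, 0, 0], "jaw": 0.6},
    {"slide": [1, 0.3, 55], "dr": [0, 0, 0], "jaw": 0.6},
    {"slide": [1, 0.3, 62.5], "dr": [0, 0, 0], "jaw": 0.6},
    {"slide": [1, 0.3, 62.5], "dr": [0, 0, 0], "jaw": 0.6},
    {"slide": [1, 0.3, 62.5], "dr": [0, 0, 0], "jaw": 1},
    {"slide": [1, 0.3, 62.5], "dr": [0, 0, 0], "jaw": 1},
    {"slide": [1, 0.3, 62.5], "dr": [0, 0, 0], "jaw": 1},
    {"slide": [1, 0.3, 62.5], "dr": [0, 0, 0], "jaw": 1},
    {"slide": [1, 0.3, 62.5], "dr": [0, 0, 0], "jaw": 1},
    {"slide": [1, 0.3, 62.5], "dr": [0, 0, 0], "jaw": 1}
  ]
}}

```text
t: 22.35
tool_pos: [0.6544, 0.1982, 0.225]
orientation: [1.645, 2.675, 0.001]
force: [0.7, 1.4, 2.9]
opening: 0.0115
gripper_force: 40.0
```

Run:
```python
from h import *
s=read_state(); print(s['opening'],s['gripper_force'],s['force'])
move(576.6,3.8,140,86.25)
```

```text
0.011487324260855598 39.98977303504944 [0.67592611 1.41955774 2.89057419]
t 22.35 grasp [654.6 198.2  58. ] psi 26.8 tilt [ 0.    -0.001] -> slide [-138.3 -157.3  -82.2] dz_turn rad [(np.float64(2.104), 94), (np.float64(-1.037), -86)]
```

{"api": "servo_tool", "payload": {
  "increments": [
    {"slide": [0, 0, -20], "dr": [0, 0, 0], "jaw": 1},
    {"slide": [0, 0, -50], "dr": [0, 0, 0], "jaw": 1},
    {"slide": [0, 0, -82], "dr": [0, 0, 0], "jaw": 1},
    {"slide": [-138, -157, -82], "dr": [0, 0, -1.037], "jaw": 1},
    {"slide": [-138, -157, -82], "dr": [0, 0, -1.037], "jaw": 1},
    {"slide": [-138, -157, -82], "dr": [0, 0, -1.037], "jaw": 1},
    {"slide": [-138, -157, -82], "dr": [0, 0, -1.037], "jaw": 1},
    {"slide": [-138, -157, -82], "dr": [0, 0, -1.037], "jaw": 1},
    {"slide": [-138, -157, -82], "dr": [0, 0, -1.037], "jaw": 1},
    {"slide": [-138, -157, -82], "dr": [0, 0, -1.037], "jaw": 1},
    {"slide": [-138, -157, -82], "dr": [0, 0, -1.037], "jaw": 1},
    {"slide": [-138, -157, -82], "dr": [0, 0, -1.037], "jaw": 1},
    {"slide": [-138, -157, -82], "dr": [0, 0, -1.037], "jaw": 1},
    {"slide": [-138, -157, -82], "dr": [0, 0, -1.037], "jaw": 1}
  ]
}}

```text
t: 23.75
tool_pos: [0.5763, 0.0044, 0.3061]
orientation: [-0.106, -3.139, -0.0]
force: [0.4, -0.1, -1.6]
opening: 0.0118
gripper_force: 40.0
```

Run:
```python
from h import *
s=read_state(); print(s['opening'],s['gripper_force'],s['force'])
im,W=look(576.6,4,.09,.128,tag='held',r=.1)
move(576.6,3.8,140,86.25)
onboard()
```

```text
0.011780383387695792 39.981059432029724 [ 0.4117914  -0.1254254  -1.55798344]
held {'px': [318.0, 205.0], 'n': 4867, 'xy': (558.6, 6.0), 'size': (48.3, 39.3), 'yaw': 86.3, 'z': 117.6, 'zmax': 126.6}
t 23.8 grasp [576.3   4.3 139.1] psi 86.2 tilt [-0.  0.] -> slide [-0.4 -0.5 -0.9] dz_turn rad [(np.float64(3.14), 94), (np.float64(-0.002), -86)]
wrist {'px': [316.0, 105.0], 'n': 5795, 'xy': (496.8, 8.9), 'size': (73.4, 48.5), 'yaw': -4.1, 'z': 46.7, 'zmax': 73.3} board xy -39.5 40.4
wrist board edges u [-102.1  102.8] v [-88.6  90. ]
```

{"api": "servo_tool", "payload": {
  "increments": [
    {"slide": [0, -0.2, 30], "dr": [0, 0, 0], "jaw": 1},
    {"slide": [0, -0.2, 50], "dr": [0, 0, 0], "jaw": 1},
    {"slide": [0, -0.2, 60], "dr": [0, 0, 0], "jaw": 1},
    {"slide": [0, -0.2, 66], "dr": [0, 0, 0], "jaw": 1},
    {"slide": [0, -0.2, 69], "dr": [0, 0, 0], "jaw": 1},
    {"slide": [0, -0.2, 70.5], "dr": [0, 0, 0], "jaw": 1},
    {"slide": [0, -0.2, 70.5], "dr": [0, 0, 0], "jaw": 1},
    {"slide": [0, -0.2, 70.5], "dr": [0, 0, 0], "jaw": 1}
  ]
}}

```text
t: 24.65
tool_pos: [0.5767, 0.0039, 0.2366]
orientation: [0.103, 3.138, -0.0]
force: [0.3, 0.2, -0.9]
opening: 0.0118
gripper_force: 40.0
```

Run:
```python
from h import *
s=read_state(); print(s['opening'],s['gripper_force'],s['force']); move(576.6,3.5,68.3,86.25)
```

```text
0.011783919798402783 39.98118996620178 [ 0.26774992  0.16066324 -0.86958225]
t 24.65 grasp [576.9   3.9  69.6] psi 86.2 tilt [0.001 0.   ] -> slide [ 0.3 -0.4  1.3] dz_turn rad [(np.float64(3.141), 94), (np.float64(-0.0), -86)]
```

{"api": "servo_tool", "payload": {
  "increments": [
    {"slide": [0, 0, 1.2], "dr": [0, 0, 0], "jaw": 1},
    {"slide": [0, 0, 1.6], "dr": [0, 0, 0], "jaw": 1},
    {"slide": [0, 0, 1.6], "dr": [0, 0, 0], "jaw": 0.6},
    {"slide": [0, 0, 1.6], "dr": [0, 0, 0], "jaw": 0.6},
    {"slide": [0, 0, 1.6], "dr": [0, 0, 0], "jaw": 0.6},
    {"slide": [0, 0, 0], "dr": [0, 0, 0], "jaw": 0.6},
    {"slide": [0, 0, -30], "dr": [0, 0, 0], "jaw": 0.6},
    {"slide": [0, 0, -80], "dr": [0, 0, 0], "jaw": 0.6},
    {"slide": [0, 0, -130], "dr": [0, 0, 0], "jaw": 0.6},
    {"slide": [0, 0, -150], "dr": [0, 0, 0], "jaw": 0.6},
    {"slide": [0, 0, -150], "dr": [0, 0, 0], "jaw": 0.6},
    {"slide": [0, 0, -150], "dr": [0, 0, 0], "jaw": 0.6}
  ]
}}

```text
t: 25.85
tool_pos: [0.5762, 0.0039, 0.3858]
orientation: [0.103, 3.139, -0.0]
force: [-0.2, -0.3, -0.3]
opening: 0.0372
gripper_force: 0.0
```

Run:
```python
from h import *
onboard('wrist')
cases()
move(610,324.1,125,39.5)
```

```text
wrist {'px': [317.0, 103.0], 'n': 3297, 'xy': (496.4, 8.8), 'size': (74.5, 48.1), 'yaw': -3.2, 'z': 46.7, 'zmax': 73.2} board xy -39.9 40.3
wrist {'px': [318.0, 178.0], 'n': 2974, 'xy': (576.7, 4.6), 'size': (73.3, 47.8), 'yaw': -3.8, 'z': 46.7, 'zmax': 73.2} board xy 40.5 41.3
wrist board edges u [-101.5  102. ] v [-88.9  90. ]
body {'px': [198.0, 187.0], 'n': 444, 'xy': (609.8, 323.9), 'size': (74.6, 48.9), 'yaw': -50.1, 'z': 37.0, 'zmax': 65.2}
body {'px': [308.0, 207.0], 'n': 191, 'xy': (555.3, 4.4), 'size': (47.0, 32.2), 'yaw': 87.4, 'z': 47.1, 'zmax': 73.1}
body {'px': [307.0, 228.0], 'n': 445, 'xy': (495.3, 7.3), 'size': (74.5, 48.4), 'yaw': -3.8, 'z': 47.1, 'zmax': 74.6}
body {'px': [198.0, 231.0], 'n': 457, 'xy': (482.3, 317.6), 'size': (75.1, 48.6), 'yaw': 40.5, 'z': 37.0, 'zmax': 65.2}
t 25.95 grasp [575.2   4.  216.7] psi 86.2 tilt [-0.003 -0.   ] -> slide [-13.9 321.7  91.6] dz_turn rad [(np.float64(0.816), -12)]
```

{"api": "servo_tool", "payload": {
  "increments": [
    {"slide": [-12, 322, 10], "dr": [0, 0, 0.814], "jaw": 0.6},
    {"slide": [-12, 322, 10], "dr": [0, 0, 0.814], "jaw": 0.6},
    {"slide": [-12, 322, 10], "dr": [0, 0, 0.814], "jaw": 0.6},
    {"slide": [-12, 322, 10], "dr": [0, 0, 0.814], "jaw": 0.6},
    {"slide": [-12, 322, 10], "dr": [0, 0, 0.814], "jaw": 0.6},
    {"slide": [-12, 322, 50], "dr": [0, 0, 0.814], "jaw": 0.6},
    {"slide": [-12, 322, 70], "dr": [0, 0, 0.814], "jaw": 0.6},
    {"slide": [-12, 322, 98], "dr": [0, 0, 0.814], "jaw": 0.6},
    {"slide": [-12, 322, 98], "dr": [0, 0, 0.814], "jaw": 0.6},
    {"slide": [-12, 322, 98], "dr": [0, 0, 0.814], "jaw": 0.6},
    {"slide": [-12, 322, 98], "dr": [0, 0, 0.814], "jaw": 0.6}
  ]
}}

```text
t: 27.05
tool_pos: [0.6101, 0.3237, 0.2896]
orientation: [1.339, 2.84, 0.002]
force: [0.6, 0.5, 0.6]
opening: 0.037
gripper_force: 0.0
```

Run:
```python
from h import *
look(610,324,.052,.075,tag='pull'); look(610,324,.028,.075,tag='body')
move(610,324,58.2,39.7)
```

```text
pull {'px': [320.0, 215.0], 'n': 738, 'xy': (611.2, 326.3), 'size': (33.6, 11.6), 'yaw': -50.2, 'z': 62.4, 'zmax': 63.8}
body {'px': [318.0, 201.0], 'n': 5104, 'xy': (610.9, 326.4), 'size': (74.3, 48.9), 'yaw': -50.2, 'z': 36.7, 'zmax': 63.1}
t 27.15 grasp [611.  324.  123.6] psi 39.5 tilt [ 0.001 -0.004] -> slide [ 0.7 -1.1 65.4] dz_turn rad [(np.float64(-0.003), -12)]
```

{"api": "servo_tool", "payload": {
  "increments": [
    {"slide": [0.8, 0.8, 35], "dr": [0, 0, 0], "jaw": 0.6},
    {"slide": [0.8, 0.8, 55], "dr": [0, 0, 0], "jaw": 0.6},
    {"slide": [0.8, 0.8, 63.5], "dr": [0, 0, 0], "jaw": 0.6},
    {"slide": [0.8, 0.8, 63.5], "dr": [0, 0, 0], "jaw": 0.6},
    {"slide": [0.8, 0.8, 63.5], "dr": [0, 0, 0], "jaw": 1},
    {"slide": [0.8, 0.8, 63.5], "dr": [0, 0, 0], "jaw": 1},
    {"slide": [0.8, 0.8, 63.5], "dr": [0, 0, 0], "jaw": 1},
    {"slide": [0.8, 0.8, 63.5], "dr": [0, 0, 0], "jaw": 1},
    {"slide": [0.8, 0.8, 63.5], "dr": [0, 0, 0], "jaw": 1},
    {"slide": [0.8, 0.8, 63.5], "dr": [0, 0, 0], "jaw": 1}
  ]
}}

```text
t: 28.15
tool_pos: [0.6099, 0.3258, 0.2253]
orientation: [1.337, 2.842, 0.002]
force: [0.9, 0.4, 6.0]
opening: 0.0117
gripper_force: 40.0
```

Run:
```python
from h import *
s=read_state(); print(s['opening'],s['gripper_force'],s['force'])
move(585.7,-64.5,150,-3.75)
```

```text
0.011698646602519739 39.98831927776337 [0.85846717 0.3685378  5.97846059]
t 28.15 grasp [610.2 325.9  58.3] psi 39.6 tilt [ 0.    -0.002] -> slide [-285.3 -267.5  -92. ] dz_turn rad [(np.float64(0.757), -3)]
```

{"api": "servo_tool", "payload": {
  "increments": [
    {"slide": [0, 0, -20], "dr": [0, 0, 0], "jaw": 1},
    {"slide": [0, 0, -50], "dr": [0, 0, 0], "jaw": 1},
    {"slide": [0, 0, -92], "dr": [0, 0, 0], "jaw": 1},
    {"slide": [0, 0, -92], "dr": [0, 0, 0], "jaw": 1},
    {"slide": [-285, -267, -92], "dr": [0, 0, 0.757], "jaw": 1},
    {"slide": [-285, -267, -92], "dr": [0, 0, 0.757], "jaw": 1},
    {"slide": [-285, -267, -92], "dr": [0, 0, 0.757], "jaw": 1},
    {"slide": [-285, -267, -92], "dr": [0, 0, 0.757], "jaw": 1},
    {"slide": [-285, -267, -92], "dr": [0, 0, 0.757], "jaw": 1},
    {"slide": [-285, -267, -92], "dr": [0, 0, 0.757], "jaw": 1},
    {"slide": [-285, -267, -92], "dr": [0, 0, 0.757], "jaw": 1},
    {"slide": [-285, -267, -92], "dr": [0, 0, 0.757], "jaw": 1},
    {"slide": [-285, -267, -92], "dr": [0, 0, 0.757], "jaw": 1},
    {"slide": [-285, -267, -92], "dr": [0, 0, 0.757], "jaw": 1},
    {"slide": [-285, -267, -92], "dr": [0, 0, 0.757], "jaw": 1}
  ]
}}

```text
t: 29.65
tool_pos: [0.5853, -0.0633, 0.3156]
orientation: [-2.292, -2.147, 0.0]
force: [0.4, 0.9, -1.6]
opening: 0.0118
gripper_force: 40.0
```

Run:
```python
from h import *
s=read_state(); print(s['opening'],s['gripper_force'],s['force'])
im,W=look(586,-64,.1,.135,tag='held',r=.1); save('w7',im)
move(585.7,-64.5,150,-3.75)
```

```text
0.011764969890614383 39.976208209991455 [ 0.44328261  0.89140716 -1.55079455]
held {'px': [317.0, 205.0], 'n': 4598, 'xy': (586.8, -45.1), 'size': (48.1, 39.0), 'yaw': -3.1, 'z': 126.7, 'zmax': 132.0}
t 29.7 grasp [585.2 -62.8 148.7] psi -3.7 tilt [-0.001  0.001] -> slide [-1.7  0.6 -1.3] dz_turn rad [(np.float64(0.001), -3)]
```

View pics/w7.png

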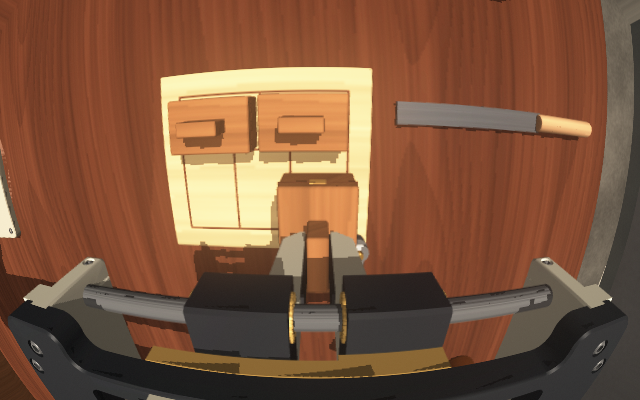

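two_1 and two_2 are filled neatly, at (210,125) and (304,122). The held case is over three_3, so I'll lower it.

{"api": "servo_tool", "payload": {
  "increments": [
    {"slide": [-0.6, 0.4, 30], "dr": [0, 0, 0], "jaw": 1},
    {"slide": [-0.6, 0.4, 55], "dr": [0, 0, 0], "jaw": 1},
    {"slide": [-0.6, 0.4, 70], "dr": [0, 0, 0], "jaw": 1},
    {"slide": [-0.6, 0.4, 75], "dr": [0, 0, 0], "jaw": 1},
    {"slide": [-0.6, 0.4, 78], "dr": [0, 0, 0], "jaw": 1},
    {"slide": [-0.6, 0.4, 80.5], "dr": [0, 0, 0], "jaw": 1},
    {"slide": [-0.6, 0.4, 80.5], "dr": [0, 0, 0], "jaw": 1},
    {"slide": [-0.6, 0.4, 80.5], "dr": [0, 0, 0], "jaw": 1}
  ]
}}

```text
t: 30.5
tool_pos: [0.5862, -0.0649, 0.2368]
orientation: [2.293, 2.146, 0.002]
force: [0.4, -0.7, -1.0]
opening: 0.0118
gripper_force: 40.0
```

Run:
```python
from h import *
s=read_state(); print(s['opening'],s['gripper_force'],s['force']); move(585.7,-64.5,68.5,-3.75)
```

```text
0.011840713839470532 39.9760365486145 [ 0.39748576 -0.74976153 -1.01666939]
t 30.5 grasp [586.5 -65.   69.8] psi -3.8 tilt [ 0.    -0.002] -> slide [ 0.4 -0.8  1.3] dz_turn rad [(np.float64(-0.001), -3)]
```

{"api": "servo_tool", "payload": {
  "increments": [
    {"slide": [0.3, -0.5, 1.0], "dr": [0, 0, 0], "jaw": 1},
    {"slide": [0.3, -0.5, 1.6], "dr": [0, 0, 0], "jaw": 1},
    {"slide": [0.3, -0.5, 1.6], "dr": [0, 0, 0], "jaw": 0.6},
    {"slide": [0.3, -0.5, 1.6], "dr": [0, 0, 0], "jaw": 0.6},
    {"slide": [0.3, -0.5, 1.6], "dr": [0, 0, 0], "jaw": 0.6},
    {"slide": [0.3, -0.5, 0], "dr": [0, 0, 0], "jaw": 0.6},
    {"slide": [0.3, -0.5, -30], "dr": [0, 0, 0], "jaw": 0.6},
    {"slide": [0.3, -0.5, -80], "dr": [0, 0, 0], "jaw": 0.6},
    {"slide": [0.3, -0.5, -130], "dr": [0, 0, 0], "jaw": 0.6},
    {"slide": [0.3, -0.5, -150], "dr": [0, 0, 0], "jaw": 0.6},
    {"slide": [0.3, -0.5, -150], "dr": [0, 0, 0], "jaw": 0.6},
    {"slide": [0.3, -0.5, -150], "dr": [0, 0, 0], "jaw": 0.6}
  ]
}}

```text
t: 31.7
tool_pos: [0.5853, -0.0645, 0.3858]
orientation: [2.293, 2.147, 0.001]
force: [-0.6, -0.1, 0.0]
opening: 0.037
gripper_force: 0.0
```

Run:
```python
from h import *
onboard('wrist')
cases()
move(482.4,317.7,125,-49.5)
```

```text
wrist {'px': [230.0, 118.0], 'n': 2985, 'xy': (497.1, 8.8), 'size': (74.2, 49.2), 'yaw': -4.4, 'z': 46.6, 'zmax': 73.2} board xy -39.2 40.3
wrist {'px': [305.0, 116.0], 'n': 3243, 'xy': (577.7, 3.8), 'size': (74.6, 47.4), 'yaw': -4.2, 'z': 46.7, 'zmax': 73.2} board xy 41.5 40.6
wrist {'px': [318.0, 179.0], 'n': 2925, 'xy': (586.6, -64.6), 'size': (74.2, 48.0), 'yaw': 86.3, 'z': 46.6, 'zmax': 73.3} board xy 54.9 -27.1
wrist board edges u [-101.5  103.3] v [-87.8  90. ]
body {'px': [311.0, 200.0], 'n': 320, 'xy': (576.0, -2.3), 'size': (74.4, 38.0), 'yaw': -4.4, 'z': 47.5, 'zmax': 74.6}
body {'px': [307.0, 228.0], 'n': 426, 'xy': (495.1, 6.9), 'size': (74.5, 47.3), 'yaw': -4.1, 'z': 47.1, 'zmax': 74.5}
body {'px': [198.0, 231.0], 'n': 456, 'xy': (482.6, 317.8), 'size': (74.7, 49.8), 'yaw': 40.0, 'z': 36.9, 'zmax': 65.0}
t 31.8 grasp [584.2 -64.3 216.6] psi -3.8 tilt [-0.     0.003] -> slide [ 374.4 -126.5   92.2] dz_turn rad [(np.float64(0.798), 83), (np.float64(-2.344), -97)]
```

{"api": "servo_tool", "payload": {
  "increments": [
    {"slide": [375, -128, 0], "dr": [0, 0, 0.803], "jaw": 0.6},
    {"slide": [375, -128, 0], "dr": [0, 0, 0.803], "jaw": 0.6},
    {"slide": [375, -128, 0], "dr": [0, 0, 0.803], "jaw": 0.6},
    {"slide": [375, -128, 0], "dr": [0, 0, 0.803], "jaw": 0.6},
    {"slide": [375, -128, 0], "dr": [0, 0, 0.803], "jaw": 0.6},
    {"slide": [375, -128, 10], "dr": [0, 0, 0.803], "jaw": 0.6},
    {"slide": [375, -128, 50], "dr": [0, 0, 0.803], "jaw": 0.6},
    {"slide": [375, -128, 70], "dr": [0, 0, 0.803], "jaw": 0.6},
    {"slide": [375, -128, 98], "dr": [0, 0, 0.803], "jaw": 0.6},
    {"slide": [375, -128, 98], "dr": [0, 0, 0.803], "jaw": 0.6},
    {"slide": [375, -128, 98], "dr": [0, 0, 0.803], "jaw": 0.6},
    {"slide": [375, -128, 98], "dr": [0, 0, 0.803], "jaw": 0.6}
  ]
}}

```text
t: 33.0
tool_pos: [0.483, 0.3175, 0.2886]
orientation: [2.95, 1.079, 0.001]
force: [0.3, -0.0, 0.1]
opening: 0.0374
gripper_force: 0.0
```

Run:
```python
from h import *
look(482.5,317.7,.052,.075,tag='pull'); look(482.5,317.7,.028,.075,tag='body')
move(482.5,317.7,58.2,-49.8)
```

```text
pull {'px': [315.0, 214.0], 'n': 773, 'xy': (484.4, 320.5), 'size': (33.8, 11.6), 'yaw': 40.4, 'z': 62.3, 'zmax': 63.7}
body {'px': [315.0, 202.0], 'n': 5147, 'xy': (484.4, 320.1), 'size': (73.6, 48.4), 'yaw': 40.4, 'z': 36.6, 'zmax': 63.1}
t 33.1 grasp [484.  317.6 122.8] psi -49.9 tilt [-0.003 -0.001] -> slide [-1.3 -1.1 64.6] dz_turn rad [(np.float64(-0.001), 83), (np.float64(-3.143), -97)]
```

{"api": "servo_tool", "payload": {
  "increments": [
    {"slide": [1.0, -0.6, 35], "dr": [0, 0, -0.005], "jaw": 0.6},
    {"slide": [1.0, -0.6, 55], "dr": [0, 0, -0.005], "jaw": 0.6},
    {"slide": [1.0, -0.6, 63], "dr": [0, 0, -0.005], "jaw": 0.6},
    {"slide": [1.0, -0.6, 63], "dr": [0, 0, -0.005], "jaw": 0.6},
    {"slide": [1.0, -0.6, 63], "dr": [0, 0, -0.005], "jaw": 1},
    {"slide": [1.0, -0.6, 63], "dr": [0, 0, -0.005], "jaw": 1},
    {"slide": [1.0, -0.6, 63], "dr": [0, 0, -0.005], "jaw": 1},
    {"slide": [1.0, -0.6, 63], "dr": [0, 0, -0.005], "jaw": 1},
    {"slide": [1.0, -0.6, 63], "dr": [0, 0, -0.005], "jaw": 1},
    {"slide": [1.0, -0.6, 63], "dr": [0, 0, -0.005], "jaw": 1}
  ]
}}

```text
t: 34.1
tool_pos: [0.4831, 0.3195, 0.2257]
orientation: [-2.947, -1.087, -0.002]
force: [-0.1, -1.5, 6.1]
opening: 0.0113
gripper_force: 40.0
```

Run:
```python
from h import *
s=read_state(); print(s['opening'],s['gripper_force'],s['force'])
move(478,-57.4,150,-3.75)
```

```text
0.011306485382835336 40.00153362751007 [-0.09360342 -1.51561183  6.05557082]
t 34.1 grasp [483.3 319.6  58.7] psi -49.5 tilt [-0.002 -0.   ] -> slide [-248.7  283.2  -91.5] dz_turn rad [(np.float64(-0.798), -3)]
```

{"api": "servo_tool", "payload": {
  "increments": [
    {"slide": [0, 0, -20], "dr": [0, 0, 0], "jaw": 1},
    {"slide": [0, 0, -50], "dr": [0, 0, 0], "jaw": 1},
    {"slide": [0, 0, -92], "dr": [0, 0, 0], "jaw": 1},
    {"slide": [0, 0, -92], "dr": [0, 0, 0], "jaw": 1},
    {"slide": [-249, 283, -92], "dr": [0, 0, -0.798], "jaw": 1},
    {"slide": [-249, 283, -92], "dr": [0, 0, -0.798], "jaw": 1},
    {"slide": [-249, 283, -92], "dr": [0, 0, -0.798], "jaw": 1},
    {"slide": [-249, 283, -92], "dr": [0, 0, -0.798], "jaw": 1},
    {"slide": [-249, 283, -92], "dr": [0, 0, -0.798], "jaw": 1},
    {"slide": [-249, 283, -92], "dr": [0, 0, -0.798], "jaw": 1},
    {"slide": [-249, 283, -92], "dr": [0, 0, -0.798], "jaw": 1},
    {"slide": [-249, 283, -92], "dr": [0, 0, -0.798], "jaw": 1},
    {"slide": [-249, 283, -92], "dr": [0, 0, -0.798], "jaw": 1},
    {"slide": [-249, 283, -92], "dr": [0, 0, -0.798], "jaw": 1},
    {"slide": [-249, 283, -92], "dr": [0, 0, -0.798], "jaw": 1}
  ]
}}

```text
t: 35.6
tool_pos: [0.4769, -0.0569, 0.3162]
orientation: [-2.292, -2.147, 0.0]
force: [0.3, 0.4, -2.0]
opening: 0.0118
gripper_force: 40.0
```

Run:
```python
from h import *
s=read_state(); print(s['opening'],s['gripper_force'],s['force'])
im,W=look(478,-57,.1,.135,tag='held',r=.1)
move(478,-57.4,150,-3.75)
```

```text
0.011792090500398063 39.99873161315918 [ 0.29702435  0.44210547 -1.99473736]
held {'px': [317.0, 203.0], 'n': 4706, 'xy': (478.6, -38.6), 'size': (48.1, 40.0), 'yaw': -4.3, 'z': 126.8, 'zmax': 131.5}
t 35.65 grasp [476.9 -56.5 149.3] psi -3.7 tilt [-0.     0.001] -> slide [-0.9  1.2 -0.7] dz_turn rad [(np.float64(0.001), -3)]
```

{"api": "servo_tool", "payload": {
  "increments": [
    {"slide": [-1.0, 0.6, 30], "dr": [0, 0, 0], "jaw": 1},
    {"slide": [-1.0, 0.6, 55], "dr": [0, 0, 0], "jaw": 1},
    {"slide": [-1.0, 0.6, 70], "dr": [0, 0, 0], "jaw": 1},
    {"slide": [-1.0, 0.6, 75], "dr": [0, 0, 0], "jaw": 1},
    {"slide": [-1.0, 0.6, 78], "dr": [0, 0, 0], "jaw": 1},
    {"slide": [-1.0, 0.6, 80.5], "dr": [0, 0, 0], "jaw": 1},
    {"slide": [-1.0, 0.6, 80.5], "dr": [0, 0, 0], "jaw": 1},
    {"slide": [-1.0, 0.6, 80.5], "dr": [0, 0, 0], "jaw": 1}
  ]
}}

```text
t: 36.45
tool_pos: [0.478, -0.0587, 0.2371]
orientation: [2.293, 2.146, 0.001]
force: [0.3, -0.1, -1.5]
opening: 0.0115
gripper_force: 40.0
```

Run:
```python
from h import *
s=read_state(); print(s['opening'],s['gripper_force'],s['force']); move(478,-58,68.5,-3.75)
```

```text
0.011537446171093129 39.99854028224945 [ 0.29845285 -0.07682476 -1.46788909]
t 36.45 grasp [478.2 -58.8  70.1] psi -3.8 tilt [ 0.    -0.001] -> slide [ 0.7 -0.3  1.6] dz_turn rad [(np.float64(-0.0), -3)]
```

{"api": "servo_tool", "payload": {
  "increments": [
    {"slide": [0.6, -0.2, 1.0], "dr": [0, 0, 0], "jaw": 1},
    {"slide": [0.6, -0.2, 1.6], "dr": [0, 0, 0], "jaw": 1},
    {"slide": [0.6, -0.2, 1.6], "dr": [0, 0, 0], "jaw": 0.6},
    {"slide": [0.6, -0.2, 1.6], "dr": [0, 0, 0], "jaw": 0.6},
    {"slide": [0.6, -0.2, 1.6], "dr": [0, 0, 0], "jaw": 0.6},
    {"slide": [0.6, -0.2, 0], "dr": [0, 0, 0], "jaw": 0.6},
    {"slide": [0.6, -0.2, -30], "dr": [0, 0, 0], "jaw": 0.6},
    {"slide": [0.6, -0.2, -80], "dr": [0, 0, 0], "jaw": 0.6},
    {"slide": [0.6, -0.2, -130], "dr": [0, 0, 0], "jaw": 0.6},
    {"slide": [0.6, -0.2, -150], "dr": [0, 0, 0], "jaw": 0.6},
    {"slide": [0.6, -0.2, -150], "dr": [0, 0, 0], "jaw": 0.6},
    {"slide": [0.6, -0.2, -150], "dr": [0, 0, 0], "jaw": 0.6}
  ]
}}

```text
t: 37.65
tool_pos: [0.4774, -0.0581, 0.386]
orientation: [2.293, 2.147, 0.0]
force: [-0.5, 0.3, -0.8]
opening: 0.0371
gripper_force: 0.0
```

Run:
```python
from h import *
onboard('wrist')
im,W,p=cases(); save('top1',im)
c=np.array([533.6,-34.0]); a=np.radians(-3.75); ex=np.array([np.cos(a),np.sin(a)]); ey=np.array([-ex[1],ex[0]])
x,y,z=W[...,0],W[...,1],W[...,2]
for lo,hi in [(.028,.046),(.05,.09)]:
  for o in comps(im,W,(x>.54)&(x<.66)&(y<-.1)&(y>-.3)&(z>lo)&(z<hi),20): print('brace',o)
move(620,-250,200,-3.75)
```

```text
wrist {'px': [331.0, 116.0], 'n': 3248, 'xy': (496.8, 8.5), 'size': (74.8, 47.5), 'yaw': -3.2, 'z': 46.7, 'zmax': 73.2} board xy -39.5 40.0
wrist {'px': [406.0, 117.0], 'n': 2934, 'xy': (577.2, 4.7), 'size': (74.7, 47.5), 'yaw': -3.7, 'z': 46.7, 'zmax': 73.2} board xy 41.0 41.5
wrist {'px': [318.0, 178.0], 'n': 2968, 'xy': (478.7, -57.2), 'size': (73.7, 48.1), 'yaw': 86.3, 'z': 46.7, 'zmax': 73.2} board xy -53.3 -26.7
wrist {'px': [414.0, 179.0], 'n': 2648, 'xy': (585.7, -64.4), 'size': (74.2, 48.2), 'yaw': 86.2, 'z': 46.8, 'zmax': 73.4} board xy 54.0 -26.9
wrist board edges u [-101.8  103.2] v [-88.8  90.7]
brace {'px': [372.0, 188.0], 'n': 217, 'xy': (614.6, -182.1), 'size': (135.3, 17.7), 'yaw': 86.7, 'z': 36.0, 'zmax': 44.4}
brace {'px': [404.0, 191.0], 'n': 24, 'xy': (606.4, -267.6), 'size': (19.2, 11.9), 'yaw': 89.9, 'z': 35.9, 'zmax': 41.5}
brace {'px': [399.0, 189.0], 'n': 30, 'xy': (608.4, -251.1), 'size': (14.4, 14.0), 'yaw': -43.4, 'z': 68.9, 'zmax': 74.7}
t 37.75 grasp [476.4 -57.9 217.2] psi -3.8 tilt [-0.     0.003] -> slide [-182.2  156.    16.6] dz_turn rad [(np.float64(-0.001), -18)]
```

View pics/top1.png

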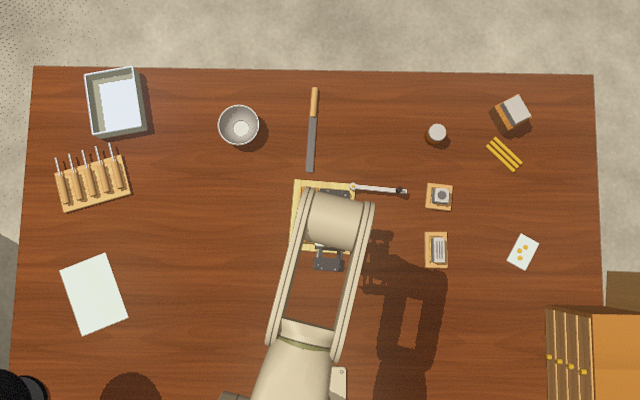

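All four cases are on the board and squarely placed, and both blocks are in their rests at (440,195) and (437,250). The knob is at (404,190), and the brace is next.

{"api": "servo_tool", "payload": {
  "increments": [
    {"slide": [-184, 143, 0], "dr": [0, 0, 0], "jaw": 0.5},
    {"slide": [-184, 143, 0], "dr": [0, 0, 0], "jaw": 0.5},
    {"slide": [-184, 143, 0], "dr": [0, 0, 0], "jaw": 0.5},
    {"slide": [-184, 143, 0], "dr": [0, 0, 0], "jaw": 0.5},
    {"slide": [-184, 143, 20], "dr": [0, 0, 0], "jaw": 0.5},
    {"slide": [-184, 143, 50], "dr": [0, 0, 0], "jaw": 0.5},
    {"slide": [-184, 143, 80], "dr": [0, 0, 0], "jaw": 0.5},
    {"slide": [-184, 143, 80], "dr": [0, 0, 0], "jaw": 0.5},
    {"slide": [-184, 143, 80], "dr": [0, 0, 0], "jaw": 0.5},
    {"slide": [-184, 143, 80], "dr": [0, 0, 0], "jaw": 0.5}
  ]
}}

```text
t: 38.75
tool_pos: [0.6084, -0.2511, 0.3079]
orientation: [2.292, 2.146, 0.001]
force: [-0.3, -0.6, 0.1]
opening: 0.0465
gripper_force: 0.0
```

Run:
```python
from h import *
im,W=look(608.5,-251.5,.055,.08,r=.03,tag='knob'); save('w8',im)
x,y,z=W[...,0],W[...,1],W[...,2]
for lo,hi in [(.028,.0385),(.0395,.055)]:
  for o in comps(im,W,(x>.57)&(x<.66)&(y<-.1)&(y>-.3)&(z>lo)&(z<hi),30): print('brace',lo,o)
move(608.5,-251.8,62,-3.75)
onboard()
```

```text
knob {'px': [318.0, 211.0], 'n': 424, 'xy': (609.9, -250.5), 'size': (15.8, 15.6), 'yaw': -17.3, 'z': 69.9, 'zmax': 71.6}
brace 0.028 {'px': [282.0, 26.0], 'n': 144, 'xy': (589.5, -102.5), 'size': (38.2, 3.5), 'yaw': 0.8, 'z': 33.2, 'zmax': 38.5}
brace 0.028 {'px': [319.0, 110.0], 'n': 2347, 'xy': (617.0, -178.8), 'size': (134.7, 19.2), 'yaw': 86.2, 'z': 36.5, 'zmax': 38.0}
brace 0.028 {'px': [317.0, 224.0], 'n': 54, 'xy': (608.0, -273.5), 'size': (11.6, 4.4), 'yaw': -8.3, 'z': 36.3, 'zmax': 37.6}
brace 0.0395 {'px': [281.0, 22.0], 'n': 244, 'xy': (589.1, -101.8), 'size': (38.2, 3.6), 'yaw': 0.0, 'z': 45.6, 'zmax': 47.9}
brace 0.0395 {'px': [321.0, 44.0], 'n': 80, 'xy': (621.1, -121.7), 'size': (7.8, 7.0), 'yaw': 86.3, 'z': 42.6, 'zmax': 43.9}
brace 0.0395 {'px': [318.0, 197.0], 'n': 101, 'xy': (610.5, -245.5), 'size': (15.0, 5.9), 'yaw': -7.9, 'z': 47.9, 'zmax': 54.7}
t 38.8 grasp [ 609.1 -251.4  141.5] psi -3.8 tilt [ 0.001 -0.003] -> slide [-0.3 -0.8 79.5] dz_turn rad [(np.float64(-0.0), -19)]
wrist {'px': [150.0, 19.0], 'n': 1881, 'xy': (477.9, -78.2), 'size': (48.9, 35.4), 'yaw': -3.4, 'z': 46.7, 'zmax': 73.0} board xy -52.7 -47.7
wrist {'px': [272.0, 12.0], 'n': 1511, 'xy': (584.8, -92.1), 'size': (48.7, 21.9), 'yaw': -4.9, 'z': 46.5, 'zmax': 48.2} board xy 54.9 -54.6
wrist board edges u [-101.6  103.4] v [-89.9 -25.1]
```

View pics/w8.png

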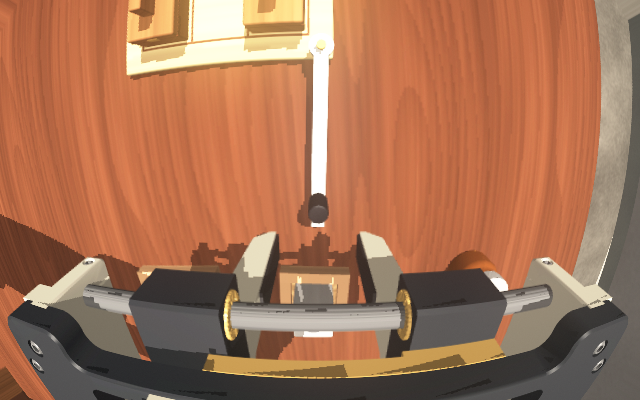

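The knob is at (318,211) between the fingers and the pin is at (321,44), 129 mm apart as expected. I'll grip the knob.

{"api": "servo_tool", "payload": {
  "increments": [
    {"slide": [0, 0, 40], "dr": [0, 0, 0], "jaw": 0.5},
    {"slide": [0, 0, 65], "dr": [0, 0, 0], "jaw": 0.5},
    {"slide": [0, 0, 79], "dr": [0, 0, 0], "jaw": 0.5},
    {"slide": [0, 0, 79], "dr": [0, 0, 0], "jaw": 0.5},
    {"slide": [0, 0, 79], "dr": [0, 0, 0], "jaw": 1},
    {"slide": [0, 0, 79], "dr": [0, 0, 0], "jaw": 1},
    {"slide": [0, 0, 79], "dr": [0, 0, 0], "jaw": 1},
    {"slide": [0, 0, 79], "dr": [0, 0, 0], "jaw": 1},
    {"slide": [0, 0, 79], "dr": [0, 0, 0], "jaw": 1}
  ],
  "force": 30
}}

```text
t: 39.75
tool_pos: [0.6084, -0.2513, 0.2283]
orientation: [2.292, 2.146, 0.001]
force: [0.1, 0.3, 3.4]
opening: 0.0154
gripper_force: 30.0
```

Run:
```python
from h import *
s=read_state(); print(s['opening'],s['gripper_force'],s['force'])
move(609,-251.3,60,-3.75)
R=cv2.Rodrigues(np.array(s['orientation'],float))[0]
g=(np.array(s['tool_pos'])*1000+167*R[:,2])[:2]
H=np.array([619.3,-121.7]); v=g-H; print('r',np.hypot(*v), 'ang',np.degrees(np.arctan2(v[1],v[0])))
u=v/np.hypot(*v)*130
for k in range(1,21):
    th=-np.radians(90*k/20); c,sn=np.cos(th),np.sin(th)
    w=np.array([c*u[0]-sn*u[1],sn*u[0]+c*u[1]])-u
    print(k,(R.T@np.array([*w,0]))[:2].round(0).tolist(),end=' ')
```

```text
0.015449002225208166 30.001210570335388 [0.11484699 0.31199785 3.41127299]
t 39.75 grasp [ 608.6 -251.4   61.3] psi -3.8 tilt [ 0.001 -0.002] -> slide [0.2 0.4 1.3] dz_turn rad [(np.float64(-0.001), -19)]
r 130.18552744915644 ang -94.70076662050403
1 [1.0, -10.0] 2 [2.0, -20.0] 3 [4.0, -30.0] 4 [7.0, -40.0] 5 [11.0, -50.0] 6 [15.0, -59.0] 7 [20.0, -68.0] 8 [26.0, -76.0] 9 [32.0, -84.0] 10 [40.0, -91.0] 11 [47.0, -98.0] 12 [55.0, -104.0] 13 [64.0, -110.0] 14 [73.0, -115.0] 15 [82.0, -119.0] 16 [92.0, -122.0] 17 [102.0, -125.0] 18 [112.0, -127.0] 19 [122.0, -128.0] 20 [132.0, -128.0]
```

{"api": "servo_tool", "payload": {
  "increments": [
    {"slide": [1, -10, 0], "dr": [0, 0, 0], "jaw": 1},
    {"slide": [2, -20, 0], "dr": [0, 0, 0], "jaw": 1},
    {"slide": [4, -30, 0], "dr": [0, 0, 0], "jaw": 1},
    {"slide": [7, -40, 0], "dr": [0, 0, 0], "jaw": 1},
    {"slide": [11, -50, 0], "dr": [0, 0, 0], "jaw": 1},
    {"slide": [15, -59, 0], "dr": [0, 0, 0], "jaw": 1},
    {"slide": [20, -68, 0], "dr": [0, 0, 0], "jaw": 1},
    {"slide": [26, -76, 0], "dr": [0, 0, 0], "jaw": 1},
    {"slide": [32, -84, 0], "dr": [0, 0, 0], "jaw": 1},
    {"slide": [40, -91, 0], "dr": [0, 0, 0], "jaw": 1},
    {"slide": [40, -91, 0], "dr": [0, 0, 0], "jaw": 1},
    {"slide": [40, -91, 0], "dr": [0, 0, 0], "jaw": 1}
  ]
}}

```text
t: 40.95
tool_pos: [0.5193, -0.205, 0.228]
orientation: [-2.293, -2.147, 0.002]
force: [-5.0, -2.4, 8.3]
opening: 0.0154
gripper_force: 30.0
```

```bash
cat > br.py <<'E'
from h import *
s=read_state(); print(s['opening'],s['gripper_force'],s['force'],s['wrist_torque'])
R=cv2.Rodrigues(np.array(s['orientation'],float))[0]
g=(np.array(s['tool_pos'])*1000+167*R[:,2]); print(g)
H=np.array([619.3,-121.7]); v=g[:2]-H; ang=np.degrees(np.arctan2(v[1],v[0]))%360; print('r',np.hypot(*v),'ang',ang)
u=v/np.hypot(*v)*130; rest=ang-176.25
for k in range(1,13):
    th=-np.radians(rest*k/10); c,sn=np.cos(th),np.sin(th)
    w=np.array([c*u[0]-sn*u[1],sn*u[0]+c*u[1]])-v
    print(k,(R.T@np.array([*w,0]))[:2].round(1).tolist(),end=' ')
im,W=look(g[0],g[1],.028,.1,r=.16,tag='x'); save('w9',im)
E
python3 br.py
```

```text
0.015350247500091292 30.004033148288727 [-4.97172383 -2.37206548  8.33277241] [-0.49315043  0.86738138 -0.03560797]
[ 519.16242978 -205.10900882   61.0281617 ]
r 130.324962007082 ang 219.7924106272463
1 [7.6, -6.3] 2 [15.5, -12.2] 3 [23.8, -17.6] 4 [32.5, -22.3] 5 [41.6, -26.3] 6 [50.9, -29.6] 7 [60.4, -32.2] 8 [70.1, -34.0] 9 [79.9, -35.2] 10 [89.8, -35.5] 11 [99.6, -35.2] 12 [109.5, -34.0] x {'px': [226.0, 33.0], 'n': 5781, 'xy': (477.4, -76.5), 'size': (49.0, 38.5), 'yaw': -3.7, 'z': 46.6, 'zmax': 72.7}
x {'px': [419.0, 34.0], 'n': 5784, 'xy': (584.9, -82.9), 'size': (48.7, 39.5), 'yaw': -3.8, 'z': 46.6, 'zmax': 72.9}
x {'px': [366.0, 204.0], 'n': 9430, 'xy': (569.0, -164.3), 'size': (153.8, 32.9), 'yaw': 34.4, 'z': 37.5, 'zmax': 95.0}
```

{"api": "servo_tool", "payload": {
  "increments": [
    {"slide": [7.6, -6.3, 0], "dr": [0, 0, 0], "jaw": 1},
    {"slide": [15.5, -12.2, 0], "dr": [0, 0, 0], "jaw": 1},
    {"slide": [23.8, -17.6, 0], "dr": [0, 0, 0], "jaw": 1},
    {"slide": [32.5, -22.3, 0], "dr": [0, 0, 0], "jaw": 1},
    {"slide": [41.6, -26.3, 0], "dr": [0, 0, 0], "jaw": 1},
    {"slide": [50.9, -29.6, 0], "dr": [0, 0, 0], "jaw": 1},
    {"slide": [60.4, -32.2, 0], "dr": [0, 0, 0], "jaw": 1},
    {"slide": [70, -34, 0], "dr": [0, 0, 0], "jaw": 1},
    {"slide": [80, -35, 0], "dr": [0, 0, 0], "jaw": 1},
    {"slide": [86, -35.4, 0], "dr": [0, 0, 0], "jaw": 1},
    {"slide": [90, -35.5, 0], "dr": [0, 0, 0], "jaw": 1},
    {"slide": [92, -35.5, 0], "dr": [0, 0, 0], "jaw": 1},
    {"slide": [92, -35.5, 0], "dr": [0, 0, 0], "jaw": 1}
  ]
}}

```text
t: 42.3
tool_pos: [0.4905, -0.1104, 0.2278]
orientation: [2.292, 2.148, 0.0]
force: [-0.7, -3.1, 8.0]
opening: 0.0153
gripper_force: 30.0
```

```bash
sed -i 's/w9/w10/' br.py; python3 br.py
```

```text
0.015308009783864112 30.00137150287628 [-0.70656245 -3.13941351  7.96050007] [-0.63860241  0.21694132 -0.22222427]
[ 490.59889782 -110.50885258   60.76832439]
r 129.18674654481603 ang 175.03037095675617
1 [-0.3, -0.8] 2 [-0.5, -0.8] 3 [-0.8, -0.8] 4 [-1.1, -0.8] 5 [-1.4, -0.8] 6 [-1.6, -0.8] 7 [-1.9, -0.8] 8 [-2.2, -0.8] 9 [-2.5, -0.8] 10 [-2.7, -0.8] 11 [-3.0, -0.8] 12 [-3.3, -0.8] x {'px': [313.0, 41.0], 'n': 11540, 'xy': (496.6, 7.6), 'size': (74.5, 46.4), 'yaw': -3.8, 'z': 46.8, 'zmax': 73.4}
x {'px': [446.0, 49.0], 'n': 9155, 'xy': (577.3, 4.0), 'size': (75.0, 48.7), 'yaw': -4.3, 'z': 46.8, 'zmax': 73.3}
x {'px': [289.0, 158.0], 'n': 11491, 'xy': (478.7, -57.5), 'size': (73.8, 48.7), 'yaw': 86.2, 'z': 46.7, 'zmax': 73.2}
x {'px': [466.0, 161.0], 'n': 9584, 'xy': (586.3, -64.9), 'size': (75.0, 49.5), 'yaw': 86.7, 'z': 46.7, 'zmax': 73.2}
x {'px': [367.0, 251.0], 'n': 8070, 'xy': (548.5, -115.0), 'size': (164.7, 21.9), 'yaw': -4.6, 'z': 48.3, 'zmax': 95.6}
```

{"api": "servo_tool", "payload": {
  "increments": [
    {"slide": [1.5, 0, 0], "dr": [0, 0, 0], "jaw": 1},
    {"slide": [3, 0, 0], "dr": [0, 0, 0], "jaw": 1},
    {"slide": [4, 0, 0], "dr": [0, 0, 0], "jaw": 1},
    {"slide": [4, 0, 0], "dr": [0, 0, 0], "jaw": 1},
    {"slide": [4, 0, 0], "dr": [0, 0, 0], "jaw": 1}
  ]
}}

```text
t: 42.85
tool_pos: [0.4906, -0.1091, 0.2278]
orientation: [2.29, 2.144, -0.006]
force: [-1.3, -20.4, 2.2]
opening: 0.0153
gripper_force: 30.0
```

```bash
sed -i 's/w10/w11/' br.py; python3 br.py|head -3
```

```text
0.015305635546801241 30.000357627868652 [ -1.26151867 -20.41910332   2.23542057] [-3.48030768  0.45959206 -0.20703255]
[ 490.68878467 -110.06270563   60.83487456]
r 129.13663821279687 ang 174.82971187196026
```

The knob hit the firm stop: 20 N of reaction and no further motion. I'll ease off while still pressing lightly, then release and lift.

{"api": "servo_tool", "payload": {
  "increments": [
    {"slide": [-1.5, 0, 0], "dr": [0, 0, 0], "jaw": 1},
    {"slide": [-3, 0, 0], "dr": [0, 0, 0], "jaw": 1},
    {"slide": [-3, 0, 0], "dr": [0, 0, 0], "jaw": 0.6},
    {"slide": [-3, 0, 0], "dr": [0, 0, 0], "jaw": 0.6},
    {"slide": [-3, 0, 0], "dr": [0, 0, 0], "jaw": 0.6},
    {"slide": [-3, 0, 0], "dr": [0, 0, 0], "jaw": 0.6},
    {"slide": [-3, 0, -30], "dr": [0, 0, 0], "jaw": 0.6},
    {"slide": [-3, 0, -80], "dr": [0, 0, 0], "jaw": 0.6},
    {"slide": [-3, 0, -130], "dr": [0, 0, 0], "jaw": 0.6},
    {"slide": [-3, 0, -150], "dr": [0, 0, 0], "jaw": 0.6},
    {"slide": [-200, 0, -150], "dr": [0, 0, 0], "jaw": 0.6},
    {"slide": [-200, 0, -150], "dr": [0, 0, 0], "jaw": 0.6},
    {"slide": [-200, 0, -150], "dr": [0, 0, 0], "jaw": 0.6},
    {"slide": [-200, 0, -150], "dr": [0, 0, 0], "jaw": 0.6},
    {"slide": [-200, 0, -150], "dr": [0, 0, 0], "jaw": 0.6},
    {"slide": [-200, 0, -150], "dr": [0, 0, 0], "jaw": 0.6},
    {"slide": [-200, 0, -150], "dr": [0, 0, 0], "jaw": 0.6}
  ]
}}

```text
t: 44.6
tool_pos: [0.4777, -0.3058, 0.3768]
orientation: [-2.292, -2.147, -0.001]
force: [0.4, 0.8, 0.3]
opening: 0.0374
gripper_force: 0.0
```

Run:
```python
from h import *
im,W,p=cases(); save('top2',im[130:290,220:500].repeat(2,0).repeat(2,1))
x,y,z=W[...,0],W[...,1],W[...,2]
for o in comps(im,W,(x>.43)&(x<.66)&(y<-.095)&(y>-.16)&(z>.028)&(z<.046),20): print('brace',o)
for o in comps(im,W,(x>.43)&(x<.66)&(y<-.095)&(y>-.16)&(z>.05)&(z<.09),10): print('knob',o)
for o in comps(im,W,(x>.38)&(x<.68)&(y<-.3)&(y>-.45)&(z>.04)&(z<.09),30): print('blk',o)
print(read_state()['force'])
```

```text
body {'px': [351.0, 211.0], 'n': 262, 'xy': (546.4, -117.7), 'size': (161.8, 15.3), 'yaw': -3.5, 'z': 37.4, 'zmax': 71.6}
body {'px': [309.0, 200.0], 'n': 443, 'xy': (576.4, 2.9), 'size': (74.3, 48.3), 'yaw': -4.0, 'z': 47.5, 'zmax': 75.0}
body {'px': [333.0, 197.0], 'n': 447, 'xy': (585.3, -66.7), 'size': (73.6, 49.1), 'yaw': 85.8, 'z': 47.0, 'zmax': 74.4}
body {'px': [307.0, 228.0], 'n': 447, 'xy': (495.6, 7.2), 'size': (74.8, 48.0), 'yaw': -4.1, 'z': 47.2, 'zmax': 74.7}
body {'px': [330.0, 235.0], 'n': 446, 'xy': (477.5, -59.6), 'size': (74.4, 48.1), 'yaw': 86.2, 'z': 47.0, 'zmax': 75.9}
brace {'px': [351.0, 204.0], 'n': 201, 'xy': (563.2, -121.0), 'size': (127.7, 17.7), 'yaw': -2.4, 'z': 37.2, 'zmax': 43.8}
brace {'px': [349.0, 236.0], 'n': 32, 'xy': (474.3, -113.6), 'size': (17.4, 11.6), 'yaw': 0.2, 'z': 36.5, 'zmax': 43.0}
knob {'px': [350.0, 230.0], 'n': 26, 'xy': (489.4, -113.4), 'size': (13.7, 11.4), 'yaw': -89.7, 'z': 70.0, 'zmax': 75.4}
blk {'px': [441.0, 189.0], 'n': 33, 'xy': (611.9, -373.0), 'size': (34.9, 6.9), 'yaw': -88.7, 'z': 52.5, 'zmax': 56.2}
blk {'px': [438.0, 255.0], 'n': 69, 'xy': (424.4, -364.3), 'size': (26.2, 16.9), 'yaw': -89.3, 'z': 51.9, 'zmax': 57.6}
[0.18392277 0.3958794  0.05699453]
```

View pics/top2.png

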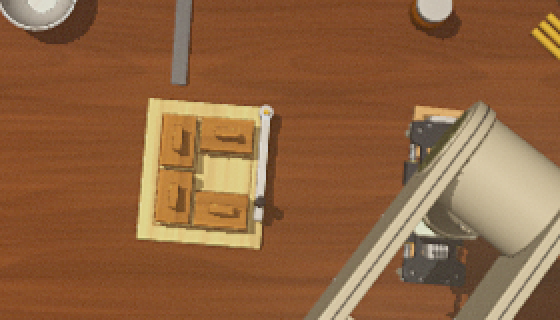

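All four cases sit on their outlines, and the brace lies along the board's edge with its knob at (259,202) in the crop. I'll give the knob one firm push from outside with closed fingers to confirm that it is fully home.

{"api": "servo_tool", "payload": {
  "increments": [
    {"slide": [165, 1.6, 0], "dr": [0, 0, 0], "jaw": 1},
    {"slide": [165, 1.6, 0], "dr": [0, 0, 0], "jaw": 1},
    {"slide": [165, 1.6, 0], "dr": [0, 0, 0], "jaw": 1},
    {"slide": [165, 1.6, 0], "dr": [0, 0, 0], "jaw": 1},
    {"slide": [165, 1.6, 0], "dr": [0, 0, 0], "jaw": 1},
    {"slide": [165, 1.6, 0], "dr": [0, 0, 0], "jaw": 1},
    {"slide": [165, 1.6, 50], "dr": [0, 0, 0], "jaw": 1},
    {"slide": [165, 1.6, 100], "dr": [0, 0, 0], "jaw": 1},
    {"slide": [165, 1.6, 140], "dr": [0, 0, 0], "jaw": 1},
    {"slide": [165, 1.6, 148], "dr": [0, 0, 0], "jaw": 1},
    {"slide": [165, 1.6, 148], "dr": [0, 0, 0], "jaw": 1},
    {"slide": [170, 1.6, 148], "dr": [0, 0, 0], "jaw": 1},
    {"slide": [173, 1.6, 148], "dr": [0, 0, 0], "jaw": 1},
    {"slide": [175, 1.6, 148], "dr": [0, 0, 0], "jaw": 1},
    {"slide": [175, 1.6, 148], "dr": [0, 0, 0], "jaw": 1}
  ]
}}

```text
t: 46.15
tool_pos: [0.4913, -0.1319, 0.2307]
orientation: [2.291, 2.146, 0.002]
force: [-0.1, 0.3, 1.3]
opening: 0.0007
gripper_force: 0.0
```

```bash
python3 br.py|head -3
```

```text
0.0007343782479313646 0.0 [-0.08197055  0.31309934  1.32817089] [-0.04200406  0.12498681  0.02398833]
[ 491.72484179 -132.08872241   63.68831769]
r 127.99744741356719 ang 184.6554475886596
```

Nothing has been touched yet. I'll advance in small steps and then press.

{"api": "servo_tool", "payload": {
  "increments": [
    {"slide": [2, 0, 0], "dr": [0, 0, 0], "jaw": 1},
    {"slide": [4, 0, 0], "dr": [0, 0, 0], "jaw": 1},
    {"slide": [5, 0, 0], "dr": [0, 0, 0], "jaw": 1},
    {"slide": [6, 0, 0], "dr": [0, 0, 0], "jaw": 1},
    {"slide": [7, 0, 0], "dr": [0, 0, 0], "jaw": 1},
    {"slide": [7, 0, 0], "dr": [0, 0, 0], "jaw": 1}
  ]
}}

```text
t: 46.8
tool_pos: [0.4912, -0.1285, 0.23]
orientation: [2.289, 2.142, -0.008]
force: [-2.5, -22.1, -1.1]
opening: 0.0005
gripper_force: 11.5
```

```bash
python3 br.py|head -3
```

```text
0.0004520981055585468 11.462343335151672 [ -2.48625212 -22.12606059  -1.1078146 ] [-3.99217201  0.54447097  0.11486156]
[ 491.26558314 -129.80460462   63.00052042]
r 128.2906719757562 ang 183.6220019642062
```

The stop holds firm against 22 N, so the brace is home. I'll back away, lift and do a last check.

{"api": "servo_tool", "payload": {
  "increments": [
    {"slide": [-20, 0, 0], "dr": [0, 0, 0], "jaw": 1},
    {"slide": [-40, 0, -20], "dr": [0, 0, 0], "jaw": 1},
    {"slide": [-40, 0, -60], "dr": [0, 0, 0], "jaw": 1},
    {"slide": [-40, 0, -110], "dr": [0, 0, 0], "jaw": 1},
    {"slide": [-90, 0, -160], "dr": [0, 0, 0], "jaw": 1},
    {"slide": [-140, 0, -170], "dr": [0, 0, 0], "jaw": 1},
    {"slide": [-140, 0, -170], "dr": [0, 0, 0], "jaw": 1},
    {"slide": [-140, 0, -170], "dr": [0, 0, 0], "jaw": 1},
    {"slide": [-140, 0, -170], "dr": [0, 0, 0], "jaw": 1},
    {"slide": [-140, 0, -170], "dr": [0, 0, 0], "jaw": 1}
  ]
}}

```text
t: 47.85
tool_pos: [0.4818, -0.2636, 0.3976]
orientation: [-2.29, -2.146, 0.0]
force: [0.2, -0.3, -0.5]
opening: 0.0007
gripper_force: 0.0
```

Run:
```python
from h import *
im,W,p=cases()
x,y,z=W[...,0],W[...,1],W[...,2]
for o in comps(im,W,(x>.43)&(x<.66)&(y<-.095)&(y>-.16)&(z>.05)&(z<.09),10): print('knob',o)
onboard('wrist')
from plant import close_job
print(close_job())
```

```text
body {'px': [351.0, 211.0], 'n': 262, 'xy': (546.7, -117.7), 'size': (163.2, 15.1), 'yaw': -3.4, 'z': 36.5, 'zmax': 72.8}
body {'px': [309.0, 200.0], 'n': 446, 'xy': (576.6, 2.8), 'size': (74.7, 48.2), 'yaw': -3.8, 'z': 47.4, 'zmax': 74.7}
body {'px': [333.0, 197.0], 'n': 449, 'xy': (585.0, -66.7), 'size': (73.9, 48.2), 'yaw': 85.7, 'z': 46.8, 'zmax': 74.8}
body {'px': [307.0, 228.0], 'n': 443, 'xy': (495.4, 7.3), 'size': (74.7, 48.0), 'yaw': -4.1, 'z': 47.6, 'zmax': 75.1}
body {'px': [330.0, 235.0], 'n': 446, 'xy': (477.4, -59.5), 'size': (74.3, 48.1), 'yaw': 86.4, 'z': 47.4, 'zmax': 75.2}
knob {'px': [350.0, 230.0], 'n': 25, 'xy': (489.5, -113.5), 'size': (13.4, 11.4), 'yaw': -89.0, 'z': 70.4, 'zmax': 77.5}
wrist {'px': [302.0, 13.0], 'n': 1186, 'xy': (477.2, -80.3), 'size': (49.2, 29.9), 'yaw': -4.9, 'z': 46.6, 'zmax': 65.6} board xy -53.3 -49.9
wrist {'px': [402.0, 15.0], 'n': 1301, 'xy': (585.1, -83.8), 'size': (48.9, 37.8), 'yaw': -3.4, 'z': 46.7, 'zmax': 72.9} board xy 54.6 -46.3
wrist {'px': [317.0, 37.0], 'n': 256, 'xy': (491.3, -113.2), 'size': (15.7, 15.5), 'yaw': 69.6, 'z': 70.1, 'zmax': 71.8} board xy -37.0 -81.8
wrist board edges u [-102.2  102.9] v [-89.8 -14.2]
the job is handed in; nothing more can be done
None
```

Job handed in: both blocks are down in their rests, all four cases lie squarely on the board (both places in the row of two and the two ends of the row of three), the brace is against its end stop, and the bowl, file and jar were left alone.

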